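Clear, load, cover and start the bench curing station

ROBOT

A 7-joint arm with a two-finger parallel gripper is mounted at the origin on the work surface. World frame = base frame: x ahead of the robot, y to its left, z up, the work surface at z = 0. Lengths are in m, angles in rad, forces in N, time in s.
With the tool pointing down it reaches from about 0.425 to 0.875 m from the base axis. Payload 4.7 kg.
Tool frame: the origin (TCP) lies on the centre line of the jaws, within the pads' length; the fingertips stand 19 mm ahead of it and the grasp point (between the pads) is the TCP (ctrl.nose_length is the distance from the TCP to the fingertips, in m); z points along the fingers, x is the direction in which the jaws open and shut, and the axes are right-handed (so a half turn about z gives the same grasp; the last joint's range is limited). The gripper opens to 87 mm and grips with 3 to 60 N. Pads are 19 mm wide; open, the fingers measure 117 mm over their backs; the gripper's body (75 mm by 190 mm) begins 51 mm behind the grasp point.
Start: joints at [1.182, 0.321, -0.07, 1.45, 0.023, 1.371, -0.057], TCP at [0.255, -0.598, 0.242] pointing down, gripper open.
Joint ranges: [-2.86, 2.86], [-0.3, 2.09], [-1.38, 1.24], [0.06, 2.45], [-1.56, 4.7], [0.09, 2.05], [-2.69, 2.69]. Speed limits (rad/s): [2.57, 2.57, 3.14, 3.14, 3.14, 3.14, 3.14].

INTERFACE

Orientations are given as a rotation vector (axis times angle).
In Python, from bench import ctrl gives the robot as it stands. The module is installed in compiled form; this text tells all that it offers.
- The arm moves only by the shell command python3 -m crank 'ROWS' [OPENING] [FORCE]. ROWS is a JSON object of lists of equal length, an entry for each row: "dp": the shift along the tool's x, y, z in cm, a list of three; "delta_rot": the turn, a rotation vector about the tool's x, y, z in rad, a list of three. In form: {"dp": [[x, y, z], ...], "delta_rot": [[rx, ry, rz], ...]}. A call has exactly 8 rows; each row shifts and turns the commanded pose from where the row before left it, along the tool's axes as they then stand; what a row does not reach is not made up. A row lasts 1/10 s, in which the tool goes at most 50 mm and 8.59 degrees, less where a joint would pass 70% of its speed; a pose out of reach is approached as far as the arm can. A call with a gripper value outside its range is refused whole. OPENING is the finger opening in cm, from 0 to 8.7, set as the call begins (- or left out, the last holds). The fingers move at their own pace and stop on an object; FORCE is the grip in N (left out, the last holds). Time passes only in rows, so rows that do not move let the fingers close, or fill a call up. It gives the time, the measured TCP pose, the force and the opening at its end, in the units of the state.
- ctrl.get_state(): the state, without advancing time (a new reading comes with each control period).
- ctrl.get_image(name): name is "scene" or "top"; returns the picture (420x560x3 uint8, blue, green, red); there is no depth.
- ctrl.camera_info(name): a dict with "camera_matrix" (3x3 intrinsics, pixels), "xyz" and "orientation" of the camera in the world. Camera axes: x right, y down, z forward; pixel columns grow to the right and rows downward; lengths in m; the calibration is good to about 2 mm. A picture is of the moment at which its call begins. camera_info takes no time and is no camera call.
- ctrl.close_job(): hands the job in, once; it reports no verdict.
The state is a dict: "time": time; "joint_positions": joint angles; "qd": joint speeds; "joint_torque": joint torques, N m; "position": TCP position; "tool_rot": TCP orientation; "ft_force": force on the tool from outside, world axes, zero at the start; "torque": the same for the moment, N m; "grip_width": opening from 0.0 (shut) to 1.0 (fully open).
Only numpy, scipy, OpenCV 4.12 (cv2) and the standard library are available. Lean on these libraries where they do the work, as an engineer would, in place of code of your own. Each camera call takes 0.05 s, during which the arm holds its last target.

TASK

The curing lamp still stands over the dish: swing it aside until its head is completely clear of the round aluminium dish, then put every glued sensor housing that lies on the bench into that dish. Then set the clear cover on the dish so that it is seated level in the rim, after that swing the lamp back so that its head stays centred over the covered dish, and finally press the start button on the station's control box fully down and let go. Leave the screwdriver, the glue tube and the yellow screw tray where they are.

Things in the scene. Friction and masses are not known exactly. Their poses are not given: they have to be found in the camera images.
- dish_rim (a point): centre of the mouth of the fixed round aluminium dish, 65 mm above the bench: outer radius 64 mm, inner 60 mm, inner floor 52 mm below the rim. Part of the fixed curing station (grey base plate 8 mm thick), whose place and yaw differ in each run. x axis points from the dish to the lamp post (220 mm away), y to the control box's side, z up
- dish_floor (a point): centre of the dish's inner floor, 13 mm above the bench
- cover: loose round cover, clear pane in a grey frame, 160 g: disc radius 69 mm, 5 mm thick; step below it, radius 55 mm, 6 mm deep, that drops inside the rim; black knob on top, diameter 22 mm, 28 mm tall. Starts lying on its step. Origin: centre of the step's underside, z up; disc underside at 6 mm, disc top 11 mm, knob top 39 mm. Seated, the disc rests on the rim, origin 6 mm below it
- lamp (a joint): angle (rad) of the lamp's swing arm about its upright post: 0 when the lamp head is exactly over the dish, positive when the head is swung to the control box's side (seen from above, growing is clockwise). Starts at -0.25 to 0.25; range -0.9 to 1.25. Stiff: stays where it is left; about 2 to 3 N at the lamp head moves it
- lamp_grip (a point): point to grip the lamp: on the black upright cylindrical handle on top of the lamp head, diameter 18 mm, rising from 195 to 240 mm above the bench; this point is at 221 mm, 220 mm from the post's axis
- lamp_head (a point): centre of the lamp head's underside, 160 mm above the bench. White head, radius 36 mm, from 160 to 195 mm, carried by a flat bar at 182 to 194 mm from the post; it passes well above the covered dish
- lamp_hinge (a point): point on the lamp's upright hinge axis (the post, top 203 mm above the bench), at 185 mm
- start (a joint): travel (m) of the start button: 0 up, 0.006 fully down; springs back; about 5 N presses it fully down
- start_top (a point): centre of the top of the start button: grey round button of radius 14 mm in a black collar on the station's small grey control box (54 x 54 mm, top at 30 mm), its centre 90 mm along x and 120 mm along y from dish_rim's centre; this point is 52 mm above the bench; pressed along -z
- screwdriver: bystander: screwdriver about 200 mm long with a thick red handle, lying on the bench across the robot's forward direction; origin near its middle
- glue_tube: bystander: glue tube about 130 x 34 x 12 mm with a red cap lying on the bench; origin: centre of the underside
- screw_tray: bystander: small open yellow tray 120 x 90 x 50 mm; origin: centre of the underside
- sensor1: loose white sensor housing: flange 34 x 20 x 4 mm, on it a block 22 x 20 mm reaching 19 mm above the underside, then a dark round boss, diameter 14 mm, up to 23 mm; 30 g. Stands flange down at any yaw at the start. Origin: centre of the underside; x along the 34 mm length, z up through the boss. 3 to 5 of the five are present in a run
- sensor2: loose white sensor housing: flange 34 x 20 x 4 mm, on it a block 22 x 20 mm reaching 19 mm above the underside, then a dark round boss, diameter 14 mm, up to 23 mm; 30 g. Stands flange down at any yaw at the start. Origin: centre of the underside; x along the 34 mm length, z up through the boss. 3 to 5 of the five are present in a run
- sensor3: loose white sensor housing: flange 34 x 20 x 4 mm, on it a block 22 x 20 mm reaching 19 mm above the underside, then a dark round boss, diameter 14 mm, up to 23 mm; 30 g. Stands flange down at any yaw at the start. Origin: centre of the underside; x along the 34 mm length, z up through the boss. 3 to 5 of the five are present in a run
- sensor4: loose white sensor housing: flange 34 x 20 x 4 mm, on it a block 22 x 20 mm reaching 19 mm above the underside, then a dark round boss, diameter 14 mm, up to 23 mm; 30 g. Stands flange down at any yaw at the start. Origin: centre of the underside; x along the 34 mm length, z up through the boss. 3 to 5 of the five are present in a run
- sensor5: loose white sensor housing: flange 34 x 20 x 4 mm, on it a block 22 x 20 mm reaching 19 mm above the underside, then a dark round boss, diameter 14 mm, up to 23 mm; 30 g. Stands flange down at any yaw at the start. Origin: centre of the underside; x along the 34 mm length, z up through the boss. 3 to 5 of the five are present in a run

How it is judged:
On the way, in this order (a step that is already met when the one before it is completed fails the run):
1. the lamp head is swung clear of the dish (horizontal distance between lamp_head and dish_rim above 0.098 m), for 0.1 s.
2. every sensor housing present lies inside the dish, below its rim (horizontal distance between each of sensor1, sensor2, sensor3, sensor4, sensor5 and dish_floor below 0.06 m and z of each of sensor1, sensor2, sensor3, sensor4, sensor5 in the frame of dish_rim below -0.006 m), for 0.2 s.
3. the cover is seated level on the dish and let go (all of step 2 and horizontal distance between cover and dish_rim below 0.008 m and angle between cover's own z axis and vertical below 0.05 rad and z of cover in the frame of dish_rim between -0.009 and -0.0035 m and contact force between the fingers and cover below 0.1 N), for 0.3 s.
4. the lamp head is centred over the covered dish (horizontal distance between cover and dish_rim below 0.008 m and angle between cover's own z axis and vertical below 0.05 rad and z of cover in the frame of dish_rim between -0.009 and -0.0035 m and horizontal distance between lamp_head and dish_rim below 0.025 m), for 0.2 s.
5. the start button is pressed fully down (all of step 4 and value of joint start above 0.0045 m).
At the end, for the whole second after the job is handed in: Every housing present lies in the dish, 6 mm or more below the rim; the cover is seated, centred within 8 mm, level within 0.05 rad, sunk 3.5 to 9 mm; the lamp head stays within 25 mm of the dish axis; the button was pressed last and is up; all is at rest (all of step 2 and all of step 4 and value of joint start below 0.002 m and linear speed of cover below 0.02 m/s and velocity of joint lamp between -0.05 and 0.05 rad/s); the robot touches nothing.
It fails at once if the screwdriver is shifted more than 30 mm (distance of screwdriver from where it was at the start of the episode above 0.03 m).
It fails at once if the glue tube is shifted more than 30 mm (distance of glue_tube from where it was at the start of the episode above 0.03 m).
It fails at once if the screw tray is shifted more than 30 mm (distance of screw_tray from where it was at the start of the episode above 0.03 m).
Of sensor1, sensor2, sensor3, sensor4, sensor5 only 3 to 5 are there at a start; the rules pass over those that are not, and their reading is None.
At some moment in a run one of sensor1, sensor2, sensor3, sensor4, sensor5, cover may be knocked a few centimetres aside while the robot is not near it.
Once in a run the grip may slacken for a moment while it holds something.
It also fails if it takes over 208 s, if anything falls off the work surface, if the arm or the gripper's body presses on something with over 40 N, if the wrist force passes 120 N, or if a joint passes its speed limit or range.

## Working session

There is one attempt and no reset: what is moved stays moved. The work goes in short steps, Python scripts to look and compute and a shell command to move; the robot and the scene stay as the last step left them, time stands still between calls to the robot, and variables do not carry over. Pictures are saved under pics/ and viewed, and the job is handed in when it is done.

```bash
ls; mkdir -p pics
python3 - <<'E'
from bench import ctrl
import cv2
for n in("scene","top"):
    cv2.imwrite(f"pics/{n}0.png",ctrl.get_image(n)); print(n,ctrl.camera_info(n))
print(ctrl.get_state(), ctrl.nose_length)
E
```

```text
pics
scene {'camera_matrix': array([[391.45326071,   0.        , 278.89197869],
       [  0.        , 391.45326071, 206.091434  ],
       [  0.        ,   0.        ,   1.        ]]), 'xyz': array([ 1.06192331, -0.13826759,  0.89085521]), 'orientation': array([-2.10141778, -1.55218019,  0.47626539])}
top {'camera_matrix': array([[440.81451163,   0.        , 273.93308656],
       [  0.        , 440.81451163, 208.08936245],
       [  0.        ,   0.        ,   1.        ]]), 'xyz': array([0.34815194, 0.01097735, 1.36424779]), 'orientation': array([-2.14258497,  2.11633953, -0.21068907])}
{'time': 0.1, 'joint_positions': array([ 1.18207019,  0.32174186, -0.07009041,  1.4515145 ,  0.02258746,
        1.37080137, -0.05693595]), 'qd': array([-1.18567563e-03, -1.88620833e-03, -1.60231580e-03, -1.95435648e-03,
        3.62509670e-05,  5.53453906e-04, -5.97376207e-04]), 'joint_torque': array([-8.39272270e-04, -4.92575490e+01, -4.06215470e-01, -3.13399994e+01,
       -6.41113752e-02,  3.94773111e-02,  1.21692628e-04]), 'position': array([ 0.25460218, -0.59757576,  0.24059478]), 'tool_rot': array([-2.62021993e+00,  1.73165991e+00,  2.26346045e-03]), 'ft_force': array([-0.19573603, -0.19949816, -0.47709685]), 'torque': array([-0.03657641, -0.02187984, -0.0427004 ]), 'grip_width': 1.0018240630634059} 0.019
```

View pics/scene0.png

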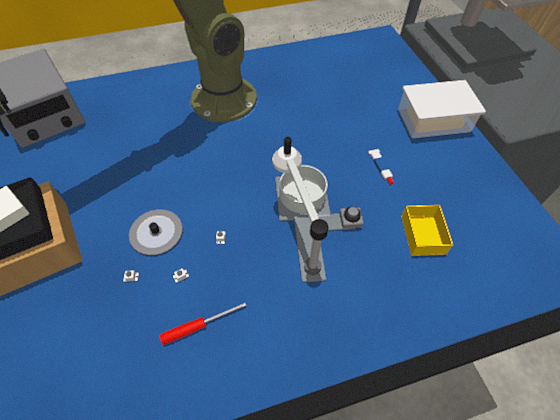

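View pics/top0.png

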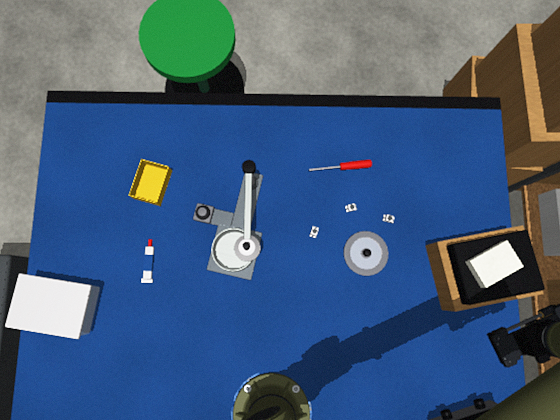

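```bash
cat > h.py <<'E'
import numpy as np, cv2
from scipy.spatial.transform import Rotation as R
from bench import ctrl
def cam(n):
    c=ctrl.camera_info(n); return c["camera_matrix"],np.array(c["xyz"]),R.from_rotvec(c["orientation"]).as_matrix()
def back(n,u,v,z):
    K,p,M=cam(n); d=M@np.linalg.inv(K)@np.array([u,v,1.]); return p+d*(z-p[2])/d[2]
def proj(n,P):
    K,p,M=cam(n); q=K@(M.T@(np.array(P)-p)); return q[:2]/q[2]
def crop(img,x0,y0,x1,y1,s,f):
    cv2.imwrite(f,cv2.resize(img[y0:y1,x0:x1],None,fx=s,fy=s,interpolation=cv2.INTER_CUBIC))
E
python3 - <<'E'
from h import *
t=cv2.imread("pics/top0.png");s=cv2.imread("pics/scene0.png")
crop(t,290,180,420,290,6,"pics/t_a.png")
crop(t,120,145,280,290,5,"pics/t_b.png")
crop(s,265,125,405,290,3.6,"pics/s_b.png")
crop(s,115,200,255,300,5,"pics/s_a.png")
E
```

```text
(no output)
```

View pics/t_a.png

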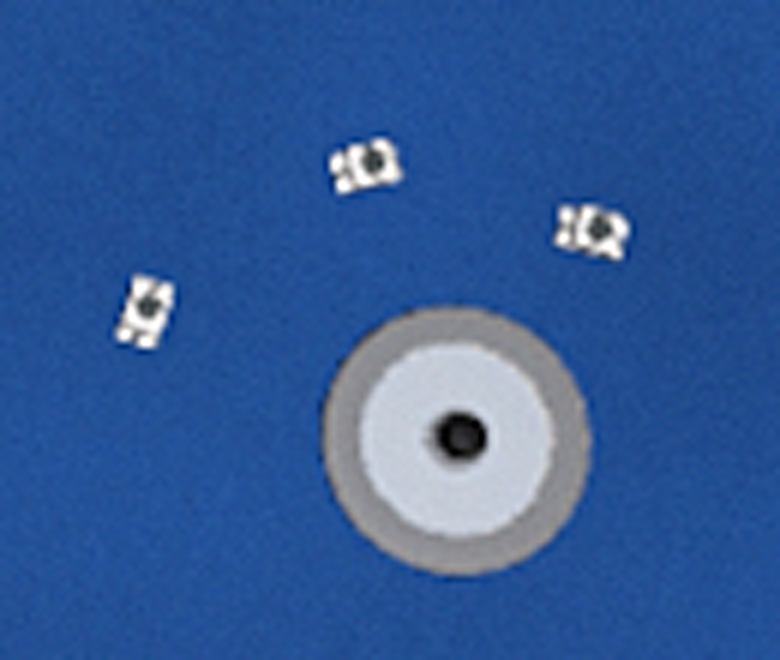

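View pics/t_b.png

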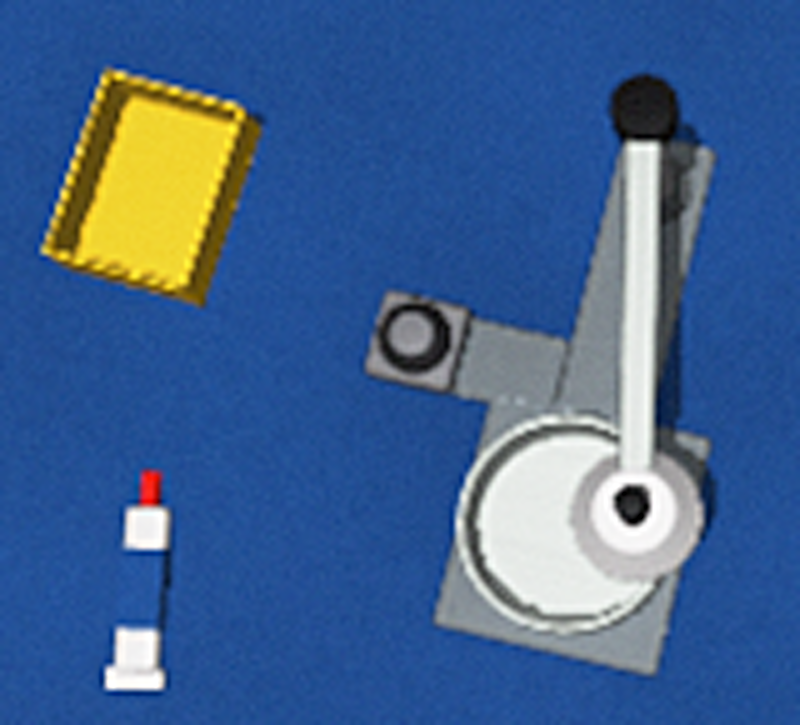

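View pics/s_b.png

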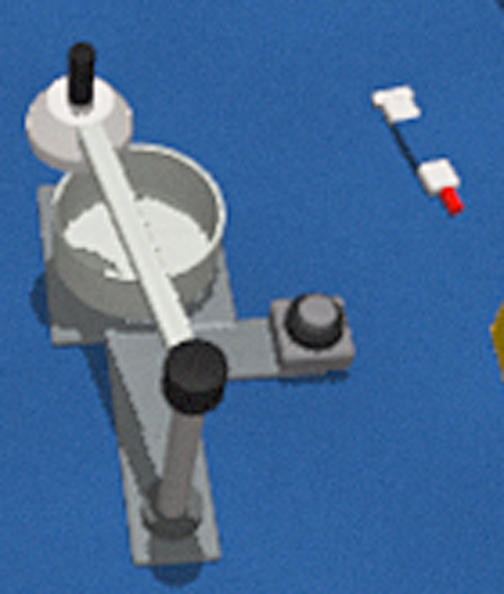

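View pics/s_a.png

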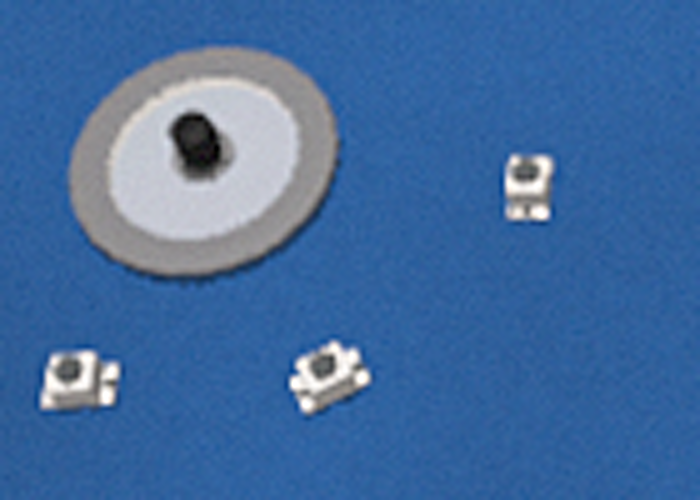

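Run:
```python
from h import *
def b(n,u,v,z,l): print(l,n,np.round(back(n,u,v,z),4))
b("top",120+563/5,145+522/5,.065,"dish")
b("scene",265+138/3.6,125+232/3.6,.065,"dish")
b("top",120+645/5,145+107/5,.203,"post")
b("scene",265+195/3.6,125+368/3.6,.203,"post")
b("top",120+415/5,145+335/5,.052,"btn")
b("scene",265+316/3.6,125+308/3.6,.052,"btn")
b("top",120+632/5,145+502/5,.240,"handle")
b("scene",265+82/3.6,125+50/3.6,.240,"handle")
b("top",290+457/6,180+441/6,.011,"cover")
b("scene",115+204/5,200+160/5,.011,"cover")
b("top",290+463/6,180+435/6,.039,"knob")
b("scene",115+193/5,200+124/5,.039,"knob")
for (u,v),(a,c) in zip([(373,161),(600,229),(149,306)],[(321,364),(68,369),(525,172)]):
  b("top",290+u/6,180+v/6,.023,"boss"); b("scene",115+a/5,200+c/5,.023,"boss")
```

```text
dish top [0.4666 0.1172 0.065 ]
dish scene [0.4879 0.1118 0.065 ]
post top [0.6808 0.0677 0.203 ]
post scene [0.6852 0.0692 0.203 ]
btn top [0.5795 0.2107 0.052 ]
btn scene [0.5806 0.2156 0.052 ]
handle top [0.4613 0.068  0.24  ]
handle scene [0.4623 0.0725 0.24  ]
cover top [ 0.464  -0.2887  0.011 ]
cover scene [ 0.4692 -0.2853  0.011 ]
knob top [ 0.4647 -0.2856  0.039 ]
knob scene [ 0.4649 -0.2833  0.039 ]
boss top [ 0.6072 -0.2464  0.023 ]
boss scene [ 0.6085 -0.2439  0.023 ]
boss top [ 0.573  -0.3629  0.023 ]
boss scene [ 0.5756 -0.3602  0.023 ]
boss top [ 0.53   -0.1299  0.023 ]
boss scene [ 0.5325 -0.1272  0.023 ]
```

```bash
cat >> h.py <<'E'
def plan(x,y,z,yaw=None):
    s=ctrl.get_state(); M=R.from_rotvec(s["tool_rot"]).as_matrix()
    cy=np.arctan2(M[1,0],M[0,0])
    d=M.T@(np.array([x,y,z])-s["position"])*100
    print("t",round(s["time"],1),"pos",np.round(s["position"],4),"yaw",round(cy,3),"tilt",np.round(M[:,2],3),"grip",round(s["grip_width"]*8.7,2),"F",np.round(s["ft_force"],1))
    print(" dp total cm (start axes)",np.round(d,2))
    if yaw is not None:
        r=cy-yaw; r=(r+np.pi/2)%np.pi-np.pi/2
        print(" turn z",round(r,3)," q7",round(s["joint_positions"][6],2))
E
python3 - <<'E'
from h import *
plan(.45,-.35,.34)
plan(.463,.070,.32)
E
```

```text
t 0.1 pos [ 0.2546 -0.5976  0.2406] yaw -1.168 tilt [-0.001  0.002 -1.   ] grip 8.72 F [-0.2 -0.2 -0.5]
 dp total cm (start axes) [-15.13 -27.68  -9.92]
t 0.1 pos [ 0.2546 -0.5976  0.2406] yaw -1.168 tilt [-0.001  0.002 -1.   ] grip 8.72 F [-0.2 -0.2 -0.5]
 dp total cm (start axes) [-53.26 -45.34  -7.85]
```

```bash
python3 -m crank '{"dp":[[-1.9,-3.46,-1.24],[-1.9,-3.46,-1.24],[-1.9,-3.46,-1.24],[-1.9,-3.46,-1.24],[-1.9,-3.46,-1.24],[-1.9,-3.46,-1.24],[-1.9,-3.46,-1.24],[-1.9,-3.46,-1.24]],"delta_rot":[[0,0,0],[0,0,0],[0,0,0],[0,0,0],[0,0,0],[0,0,0],[0,0,0],[0,0,0]]}' 6
python3 - <<'E'
from h import *
plan(.463,.070,.32)
E
```

```text
time: 0.9
position: [0.4504, -0.3481, 0.3409]
tool_rot: [2.621, -1.732, -0.001]
ft_force: [0.3, 0.0, 0.0]
grip_width: 0.69
t 0.9 pos [ 0.4504 -0.3481  0.3409] yaw -1.168 tilt [-0.001  0.    -1.   ] grip 6.0 F [0.3 0.  0. ]
 dp total cm (start axes) [-37.97 -17.55   2.1 ]
```

```bash
python3 -m crank '{"dp":[[-4.2,-1.95,0],[-4.2,-1.95,0],[-4.2,-1.95,0],[-4.2,-1.95,0],[-4.2,-1.95,0],[-4.2,-1.95,0],[-4.2,-1.95,0],[-4.2,-1.95,0]],"delta_rot":[[0,0,0],[0,0,0],[0,0,0],[0,0,0],[0,0,0],[0,0,0],[0,0,0],[0,0,0]]}' 6
python3 - <<'E'
from h import *
plan(.463,.070,.221)
E
```

```text
time: 1.7
position: [0.4611, 0.0224, 0.3405]
tool_rot: [2.62, -1.732, 0.0]
ft_force: [0.1, -0.6, -0.1]
grip_width: 0.692
t 1.7 pos [0.4611 0.0224 0.3405] yaw -1.168 tilt [-0.    -0.001 -1.   ] grip 6.02 F [ 0.1 -0.6 -0.1]
 dp total cm (start axes) [-4.31 -2.04 11.95]
```

```bash
python3 -m crank '{"dp":[[-2.15,-1,0],[-2.15,-1,0],[0,0,2.5],[0,0,2.5],[0,0,2.5],[0,0,2.5],[0,0,1.9],[0,0,0]],"delta_rot":[[0,0,0],[0,0,0],[0,0,0],[0,0,0],[0,0,0],[0,0,0],[0,0,0],[0,0,0]]}' 6
python3 - <<'E'
from h import *
plan(.463,.070,.221)
im=ctrl.get_image("scene");crop(im,200,60,400,260,3,"pics/s1.png")
E
```

```text
time: 2.5
position: [0.461, 0.0677, 0.2189]
tool_rot: [2.618, -1.73, -0.007]
ft_force: [-0.3, -0.2, 0.5]
grip_width: 0.691
t 2.5 pos [0.461  0.0677 0.2189] yaw -1.168 tilt [-0.006 -0.    -1.   ] grip 6.01 F [-0.3 -0.2  0.5]
 dp total cm (start axes) [-0.14 -0.27 -0.21]
```

View pics/s1.png

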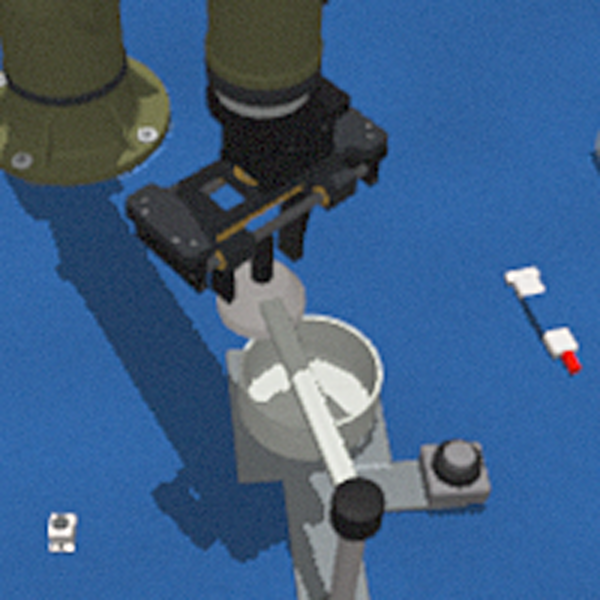

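```bash
python3 -m crank '{"dp":[[0,0,0],[0,0,0],[0,0,0],[0,0,0],[0,0,0],[0,0,0],[0,0,0],[0,0,0]],"delta_rot":[[0,0,0],[0,0,0],[0,0,0],[0,0,0],[0,0,0],[0,0,0],[0,0,0],[0,0,0]]}' 1 12
python3 - <<'E'
from h import *
P=np.array([.683,.0685]);D=np.array([.4666,.117])
u=(D-P)/np.linalg.norm(D-P)
def head(a): # clockwise positive
    c,s=np.cos(-a),np.sin(-a); return P+.22*np.array([c*u[0]-s*u[1],s*u[0]+c*u[1]])
for a in (-.22,-.35,-.5,-.65,-.78): print(a,head(a))
for a in (-.36,-.5,-.64,-.78): plan(*head(a),.219)
E
```

```text
time: 3.35
position: [0.4624, 0.0687, 0.2217]
tool_rot: [2.621, -1.731, -0.003]
ft_force: [-3.9, 2.1, 3.5]
grip_width: 0.203
-0.22 [0.46300003 0.06860529]
-0.35 [0.46484276 0.04008489]
-0.5 [0.47153873 0.00780295]
-0.65 [ 0.48298367 -0.02311586]
-0.78 [ 0.49654797 -0.04827174]
t 3.4 pos [0.4624 0.0687 0.2217] yaw -1.167 tilt [-0.002  0.    -1.   ] grip 1.76 F [-3.9  2.1  3.5]
 dp total cm (start axes) [2.94 0.95 0.27]
t 3.4 pos [0.4624 0.0687 0.2217] yaw -1.167 tilt [-0.002  0.    -1.   ] grip 1.76 F [-3.9  2.1  3.5]
 dp total cm (start axes) [5.96 1.55 0.26]
t 3.4 pos [0.4624 0.0687 0.2217] yaw -1.167 tilt [-0.002  0.    -1.   ] grip 1.76 F [-3.9  2.1  3.5]
 dp total cm (start axes) [9.03 1.71 0.26]
t 3.4 pos [0.4624 0.0687 0.2217] yaw -1.167 tilt [-0.002  0.    -1.   ] grip 1.76 F [-3.9  2.1  3.5]
 dp total cm (start axes) [12.1   1.45  0.26]
```

```bash
python3 -m crank '{"dp":[[1.5,0.5,0],[1.5,0.45,0],[1.5,0.3,0],[1.5,0.3,0],[1.5,0.1,0],[1.5,0.05,0],[1.55,-0.1,0],[1.55,-0.15,0]],"delta_rot":[[0,0,0],[0,0,0],[0,0,0],[0,0,0],[0,0,0],[0,0,0],[0,0,0],[0,0,0]]}' 1 12;python3 -m crank '{"dp":[[0,0,0],[0,0,0],[0,0,0],[0,0,0],[0,0,-3],[0,0,-3],[0,0,-3],[0,0,-3]],"delta_rot":[[0,0,0],[0,0,0],[0,0,0],[0,0,0],[0,0,0],[0,0,0],[0,0,0],[0,0,0]]}' 6
python3 - <<'E'
from h import *
im=ctrl.get_image("scene");crop(im,100,60,400,300,2,"pics/s2.png")
im=ctrl.get_image("top");cv2.imwrite("pics/t2.png",im)
plan(.53,-.13,.2)
E
```

```text
time: 4.15
position: [0.4979, -0.0504, 0.2217]
tool_rot: [2.621, -1.733, 0.0]
ft_force: [-2.2, 2.1, 1.4]
grip_width: 0.203
time: 4.95
position: [0.4971, -0.0485, 0.3431]
tool_rot: [2.621, -1.731, 0.001]
ft_force: [0.2, -0.1, 0.1]
grip_width: 0.685
t 5.0 pos [ 0.4992 -0.0485  0.3463] yaw -1.167 tilt [ 0.008 -0.002 -1.   ] grip 5.98 F [ 1.   0.1 -0.3]
 dp total cm (start axes) [ 8.63  0.46 14.67]
```

View pics/s2.png

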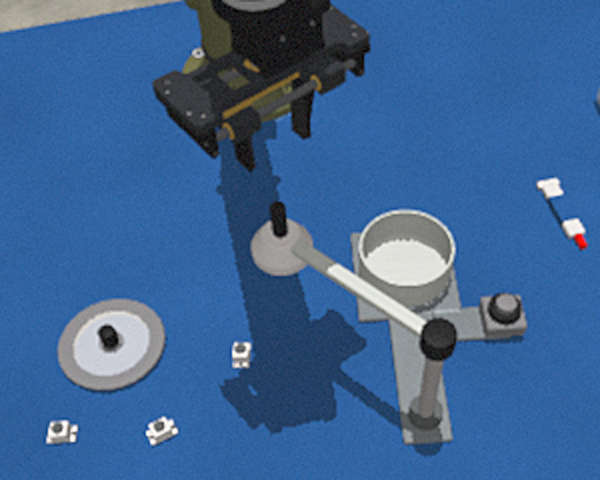

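View pics/t2.png

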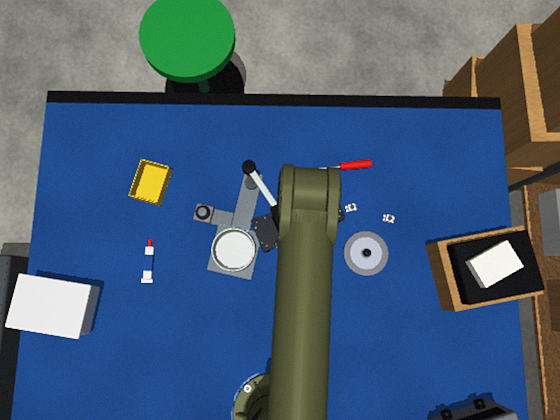

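```bash
cat >> h.py <<'E'
P=np.array([.683,.0685]);D=np.array([.4666,.117])
u0=(D-P)/np.linalg.norm(D-P)
def head(a):
    c,s=np.cos(-a),np.sin(-a); return P+.2206*np.array([c*u0[0]-s*u0[1],s*u0[0]+c*u0[1]])
def ang(p):
    d=np.array(p)-P; a=np.arctan2(d[1],d[0])-np.arctan2(u0[1],u0[0]); return -((a+np.pi)%(2*np.pi)-np.pi)
def arc(a0,a1,n):
    M=R.from_rotvec(ctrl.get_state()["tool_rot"]).as_matrix()
    pts=[head(a) for a in np.linspace(a0,a1,n+1)]
    for p,q in zip(pts,pts[1:]): print(np.round((M.T@np.r_[q-p,0])[:2]*100,2).tolist())
E
python3 - <<'E'
from h import *
im=cv2.imread("pics/t2.png")
crop(im,190,200,280,290,6,"pics/t2c.png")
s=cv2.imread("pics/s2.png"); crop(s,340,190,480,330,4,"pics/s2c.png")
print(ang([.4979,-.0504]),head(-.8))
arc(-.79,1.0,16)
plan(.498,-.0495,.221)
E
```

```text
-0.7914610229191164 [ 0.4984185  -0.05230576]
[-2.45, 0.27]
[-2.47, -0.0]
[-2.45, -0.28]
[-2.4, -0.55]
[-2.33, -0.82]
[-2.22, -1.07]
[-2.09, -1.31]
[-1.93, -1.54]
[-1.74, -1.74]
[-1.54, -1.93]
[-1.31, -2.09]
[-1.07, -2.22]
[-0.82, -2.33]
[-0.55, -2.4]
[-0.28, -2.45]
[-0.01, -2.47]
t 5.0 pos [ 0.4992 -0.0485  0.3463] yaw -1.167 tilt [ 0.008 -0.002 -1.   ] grip 5.98 F [ 1.   0.1 -0.3]
 dp total cm (start axes) [-0.02  0.23 12.53]
```

View pics/t2c.png

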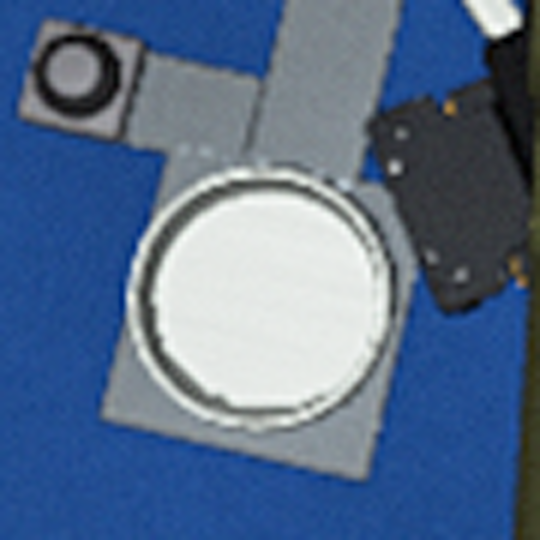

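View pics/s2c.png

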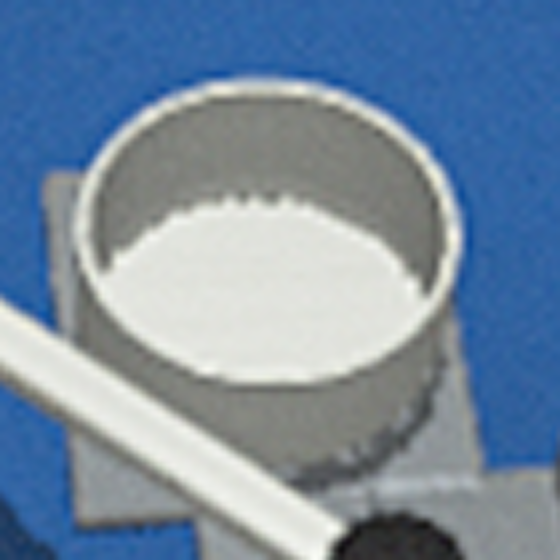

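Run:
```python
from h import *
print(back("top",233.7,249.5,.065),back("scene",303.7,183.9,.065))
# project model circle to check
for D in ([.4666,.117],[.468,.1155]):
  for n in("top","scene"):
    q=np.array([proj(n,[D[0]+.064*np.cos(t),D[1]+.064*np.sin(t),.065]) for t in np.linspace(0,6.28,60)])
    print(n,q.min(0),q.max(0))
print("meas top",190+127/6,200+164/6,190+397/6,200+430/6)
f=lambda x,y:((x/4+340)/2+100,(y/4+190)/2+60)
print("meas scene",f(76,77),f(463,385))
```

```text
[0.46639201 0.1139563  0.065     ] [0.47067796 0.11885262 0.065     ]
top [210.88158148 227.86929847] [254.39472388 271.34341938]
scene [278.61514395 164.62109481] [326.5282538  202.50264811]
top [211.40998504 227.40877935] [254.91339741 270.86519502]
scene [278.23364229 165.11209752] [326.19168838 203.06709635]
meas top 211.16666666666666 227.33333333333334 256.1666666666667 271.6666666666667
meas scene (279.5, 164.625) (327.875, 203.125)
```

```bash
python3 -m crank '{"dp":[[0,0.2,2.5],[0,0,2.5],[0,0,2.5],[0,0,2.5],[0,0,2.5],[0,0,0],[0,0,0],[0,0,0]],"delta_rot":[[0,0,0],[0,0,0],[0,0,0],[0,0,0],[0,0,0],[0,0,0],[0,0,0],[0,0,0]]}' 6;python3 -m crank '{"dp":[[0,0,0],[0,0,0],[0,0,0],[0,0,0],[0,0,0],[0,0,0],[0,0,0],[0,0,0]],"delta_rot":[[0,0,0],[0,0,0],[0,0,0],[0,0,0],[0,0,0],[0,0,0],[0,0,0],[0,0,0]]}' 1 12
```

```text
time: 5.85
position: [0.4962, -0.0497, 0.2181]
tool_rot: [-2.621, 1.731, -0.003]
ft_force: [-0.7, -0.6, 1.0]
grip_width: 0.69
time: 6.65
position: [0.4952, -0.0509, 0.2168]
tool_rot: [2.619, -1.733, 0.0]
ft_force: [-0.5, -2.2, 2.2]
grip_width: 0.198
```

```bash
python3 -m crank '{"dp":[[-2.45,0.27,0],[-2.47,0,0],[-2.45,-0.28,0],[-2.4,-0.55,0],[-2.33,-0.82,0],[-2.22,-1.07,0],[-2.09,-1.31,0],[-1.93,-1.54,0]],"delta_rot":[[0,0,0],[0,0,0],[0,0,0],[0,0,0],[0,0,0],[0,0,0],[0,0,0],[0,0,0]]}' 1 12
python3 - <<'E'
from h import *
s=ctrl.get_state();print(ang(s["position"][:2]),np.linalg.norm(s["position"][:2]-P),s["qd"].max())
E
```

```text
time: 7.45
position: [0.4717, 0.1401, 0.2165]
tool_rot: [2.619, -1.732, 0.0]
ft_force: [-0.4, -2.8, 0.9]
grip_width: 0.238
0.10622849189393824 0.2231079532141726 0.38510866028548496
```

```bash
python3 -m crank '{"dp":[[-1.74,-1.74,0],[-1.54,-1.93,0],[-1.31,-2.09,0],[-1.07,-2.22,0],[-0.82,-2.33,0],[-0.55,-2.4,0],[-0.28,-2.45,0],[0,-2.47,0]],"delta_rot":[[0,0,0],[0,0,0],[0,0,0],[0,0,0],[0,0,0],[0,0,0],[0,0,0],[0,0,0]]}' 1 12
python3 - <<'E'
from h import *
s=ctrl.get_state();print(ang(s["position"][:2]),np.linalg.norm(s["position"][:2]-P),s["qd"].max())
im=ctrl.get_image("scene");cv2.imwrite("pics/s3.png",im)
E
```

```text
time: 8.25
position: [0.6049, 0.2772, 0.2161]
tool_rot: [2.62, -1.73, -0.005]
ft_force: [-3.0, -2.6, 5.1]
grip_width: 0.201
0.9923384498576562 0.22280305687688076 0.5290686185391141
```

View pics/s3.png

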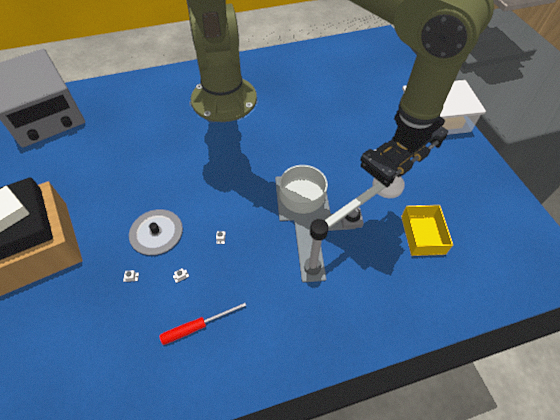

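```bash
python3 -m crank '{"dp":[[0,0,0],[0,0,0],[0,0,0],[0,0,0],[0,0,-3],[0,0,-3],[0,0,-3],[0,0,-3]],"delta_rot":[[0,0,0],[0,0,0],[0,0,0],[0,0,0],[0,0,0],[0,0,0],[0,0,0],[0,0,0]]}' 6
cat > fit.py <<'E'
from h import *
from scipy.optimize import minimize
def box(lx,ly,z0,z1): return np.array([[sx*lx/2,sy*ly/2,z] for sx in(-1,1) for sy in(-1,1) for z in(z0,z1)])
BX=[box(.034,.020,0,.004),box(.022,.020,.004,.019)]
SS=8
def render(n,p,x0,y0,w,h):
    m=np.zeros((h*SS,w*SS),np.uint8); c,s=np.cos(p[2]),np.sin(p[2])
    for b in BX:
        W=np.c_[p[0]+c*b[:,0]-s*b[:,1],p[1]+s*b[:,0]+c*b[:,1],b[:,2]]
        q=np.array([proj(n,w_) for w_ in W]); q=((q-[x0-.5,y0-.5])*SS)
        cv2.fillConvexPoly(m,cv2.convexHull(q.astype(np.float32)).astype(np.int32),255)
    return cv2.resize(m,(w,h),interpolation=cv2.INTER_AREA)/255.
def fit(n,img,xy):
    u,v=proj(n,[*xy,.01]); x0,y0=int(u)-14,int(v)-14
    c=img[y0:y0+28,x0:x0+28].astype(float)
    # non-blue: red channel relative
    a=np.clip((c[:,:,2]-30)/(150-30),0,1)
    u,v=proj(n,[*xy,.023]); uu,vv=int(round(u))-x0,int(round(v))-y0
    a=cv2.morphologyEx(a,cv2.MORPH_CLOSE,np.ones((5,5)))
    best=None
    for y in np.arange(0,np.pi,np.pi/6):
        f=lambda p:((render(n,p,x0,y0,28,28)-a)**2).sum()
        r=minimize(f,[*xy,y],method="Nelder-Mead",options=dict(initial_simplex=[[*xy,y],[xy[0]+.006,xy[1],y],[xy[0],xy[1]+.006,y],[*xy,y+.4]],maxiter=80))
        if best is None or r.fun<best.fun: best=r
    return best.x[0],best.x[1],(best.x[2]+np.pi/2)%np.pi-np.pi/2,best.fun
E
python3 - <<'E'
from fit import *
im={n:ctrl.get_image(n) for n in("top","scene")}
for n in im: cv2.imwrite(f"pics/{n}4.png",im[n])
for xy in([.608,-.245],[.5743,-.3615],[.5312,-.1285]):
    for n in im: print(n,np.round(fit(n,im[n],xy),4))
plan(.531,-.1285,.2)
E
```

```text
time: 9.1
position: [0.6053, 0.2757, 0.3383]
tool_rot: [2.621, -1.732, 0.001]
ft_force: [0.2, 0.0, 0.3]
grip_width: 0.686Traceback (most recent call last):
  File "<stdin>", line 5, in <module>
  File "fit.py", line 23, in fit
    r=minimize(f,[*xy,y],method="Nelder-Mead",options=dict(initial_simplex=[[*xy,y],[xy[0]+.006,xy[1],y],[xy[0],xy[1]+.006,y],[*xy,y+.4]],maxiter=80))
    res = _minimize_neldermead(fun, x0, args, callback, bounds=bounds,
                               **options)
    fsim[j] = func(sim[j])
              ~~~~^^^^^^^^
    fx = function(np.copy(x), *(wrapper_args + args))
  File "fit.py", line 22, in <lambda>
    f=lambda p:((render(n,p,x0,y0,28,28)-a)**2).sum()
                 ~~~~~~^^^^^^^^^^^^^^^^^
  File "fit.py", line 10, in render
    q=np.array([proj(n,w_) for w_ in W]); q=((q-[x0-.5,y0-.5])*SS)
                ~~~~^^^^^^
  File "h.py", line 9, in proj
    K,p,M=cam(n); q=K@(M.T@(np.array(P)-p)); return q[:2]/q[2]
          ~~~^^^
  File "h.py", line 5, in cam
    c=ctrl.camera_info(n); return c["camera_matrix"],np.array(c["xyz"]),R.from_rotvec(c["orientation"]).as_matrix()
ValueError: time passes only in moves, steps and waits
```

```bash
sed -i 's/^import numpy as np, cv2/import numpy as np, cv2, functools/; s/^def cam/@functools.lru_cache(None)\ndef cam/' h.py
python3 - <<'E'
from fit import *
im={n:cv2.imread(f"pics/{n}4.png") for n in("top","scene")}
for xy in([.608,-.245],[.5743,-.3615],[.5312,-.1285]):
    for n in im: print(n,np.round(fit(n,im[n],xy),4))
plan(.531,-.1285,.2)
E
```

```text
top [ 0.6095 -0.2453 -1.3633  6.1058]
scene [ 0.6061 -0.2445 -1.3634 33.7095]
top [ 0.576  -0.363   1.3346  5.364 ]
scene [ 0.5728 -0.3614  1.359  27.2538]
top [ 0.5314 -0.1287 -0.2835  6.3455]
scene [ 0.529  -0.1275 -0.3466 31.9216]
t 9.2 pos [0.6066 0.2771 0.3422] yaw -1.168 tilt [ 0.007  0.003 -1.   ] grip 5.99 F [0.  0.2 1.2]
 dp total cm (start axes) [34.36 22.96 14.03]
```

```bash
python3 -m crank '{"dp":[[4.1,2.74,0],[4.1,2.74,0],[4.1,2.74,0],[4.1,2.74,0],[4.1,2.74,0],[4.1,2.74,0],[4.1,2.74,0],[4.1,2.74,0]],"delta_rot":[[0,0,0],[0,0,0],[0,0,0],[0,0,0],[0,0,0],[0,0,0],[0,0,0],[0,0,0]]}' 5; python3 -m crank '{"dp":[[1.56,1.04,0],[0,0,3],[0,0,3],[0,0,3],[0,0,3],[0,0,3],[0,0,3],[0,0,0]],"delta_rot":[[0,0,0],[0,0,0.1],[0,0,0.1],[0,0,0.1],[0,0,0.1],[0,0,0.1],[0,0,0.1],[0,0,0.1]]}' 5;python3 - <<'E'
from h import *
plan(.5305,-.128,.022,1.27)
E
```

```text
time: 10.0
position: [0.5313, -0.1136, 0.3365]
tool_rot: [2.62, -1.732, 0.001]
ft_force: [1.0, -0.7, -0.0]
grip_width: 0.575
time: 10.8
position: [0.5253, -0.1295, 0.1518]
tool_rot: [1.859, -2.526, -0.011]
ft_force: [-0.5, 0.1, -0.6]
grip_width: 0.577
t 10.8 pos [ 0.5253 -0.1295  0.1518] yaw -1.872 tilt [-0.008  0.002 -1.   ] grip 5.02 F [-0.5  0.1 -0.6]
 dp total cm (start axes) [-0.3  -0.56 12.98]
 turn z -0.001  q7 -1.77
```

```bash
python3 -m crank '{"dp":[[-0.3,-0.5,2.5],[0,0,2.5],[0,0,2.5],[0,0,2.5],[0,0,1.5],[0,0,1.3],[0,0,0],[0,0,0]],"delta_rot":[[0,0,0],[0,0,0],[0,0,0],[0,0,0],[0,0,0],[0,0,0],[0,0,0],[0,0,0]]}' 5
python3 - <<'E'
from h import *
plan(.5305,-.128,.022,1.27)
im=ctrl.get_image("scene");crop(im,140,120,300,270,4,"pics/s5.png")
E
```

```text
time: 11.6
position: [0.5354, -0.1287, 0.0293]
tool_rot: [-1.868, 2.525, -0.001]
ft_force: [0.1, -0.5, 0.3]
grip_width: 0.57
t 11.6 pos [ 0.5354 -0.1287  0.0293] yaw -1.868 tilt [ 0.001 -0.    -1.   ] grip 4.96 F [ 0.1 -0.5  0.3]
 dp total cm (start axes) [0.08 0.49 0.73]
 turn z 0.004  q7 -1.86
```

View pics/s5.png

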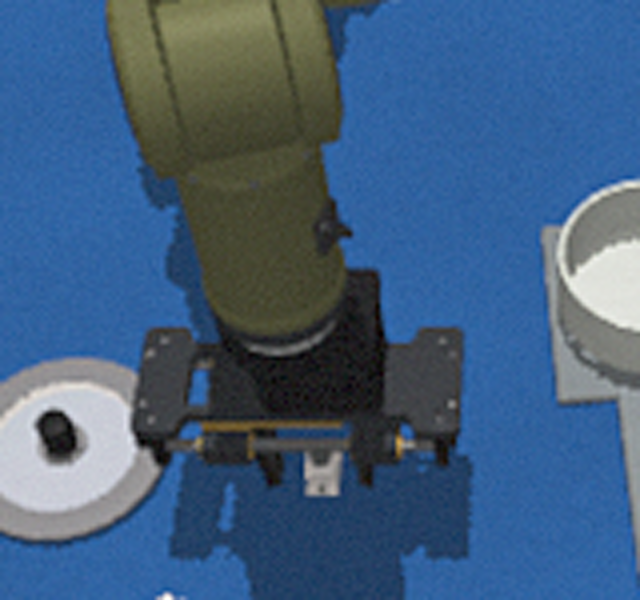

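```bash
python3 -m crank '{"dp":[[0.08,0.45,0],[0,0,0.6],[0,0,0],[0,0,0],[0,0,0],[0,0,0],[0,0,0],[0,0,0]],"delta_rot":[[0,0,0],[0,0,0],[0,0,0],[0,0,0],[0,0,0],[0,0,0],[0,0,0],[0,0,0]]}' 5;python3 -m crank '{"dp":[[0,0,0],[0,0,0],[0,0,0],[0,0,0],[0,0,0],[0,0,0],[0,0,0],[0,0,0]],"delta_rot":[[0,0,0],[0,0,0],[0,0,0],[0,0,0],[0,0,0],[0,0,0],[0,0,0],[0,0,0]]}' 1 20
python3 - <<'E'
from h import *
plan(.468,.1165,.16,1.27)
E
```

```text
time: 12.45
position: [0.5305, -0.1281, 0.0228]
tool_rot: [1.868, -2.526, 0.0]
ft_force: [1.4, 0.8, 0.7]
grip_width: 0.574
time: 13.25
position: [0.5304, -0.1281, 0.0227]
tool_rot: [1.868, -2.526, 0.0]
ft_force: [0.4, 0.1, -0.7]
grip_width: 0.221
t 13.2 pos [ 0.5304 -0.1281  0.0227] yaw -1.868 tilt [ 0. -0. -1.] grip 1.92 F [ 0.4  0.1 -0.7]
 dp total cm (start axes) [-21.56  13.13 -13.73]
 turn z 0.004  q7 -1.86
```

```bash
python3 -m crank '{"dp":[[0,0,-2],[0,0,-2.5],[0,0,-2.5],[0,0,-2.5],[0,0,-2.5],[0,0,0],[0,0,0],[0,0,0]],"delta_rot":[[0,0,0],[0,0,0],[0,0,0],[0,0,0],[0,0,0],[0,0,0],[0,0,0],[0,0,0]]}' 1 20
python3 - <<'E'
from h import *
plan(.4848,.0965,.14,1.27)
E
```

```text
time: 14.05
position: [0.5295, -0.128, 0.1414]
tool_rot: [1.867, -2.525, -0.003]
ft_force: [-0.1, 0.3, -0.1]
grip_width: 0.226
t 14.1 pos [ 0.5295 -0.128   0.1414] yaw -1.868 tilt [-0.002  0.001 -1.   ] grip 1.97 F [-0.1  0.3 -0.1]
 dp total cm (start axes) [-20.15  10.84   0.16]
 turn z 0.004  q7 -1.78
```

```bash
python3 -m crank '{"dp":[[-3.3,1.8,0],[-3.4,1.8,0],[-3.4,1.8,0],[-3.35,1.8,0],[-3.35,1.8,0],[-3.35,1.8,0],[0,0,0],[0,0,0]],"delta_rot":[[0,0,0],[0,0,0],[0,0,0],[0,0,0],[0,0,0],[0,0,0],[0,0,0],[0,0,0]]}' 1 20
python3 - <<'E'
from h import *
plan(.4848,.0965,.039,1.27)
E
```

```text
time: 14.85
position: [0.4853, 0.0968, 0.1417]
tool_rot: [1.87, -2.522, -0.001]
ft_force: [-0.2, -0.8, -1.0]
grip_width: 0.229
t 14.8 pos [0.4853 0.0968 0.1417] yaw -1.865 tilt [-0.002 -0.    -1.   ] grip 1.99 F [-0.2 -0.8 -1. ]
 dp total cm (start axes) [ 0.03  0.02 10.27]
 turn z 0.006  q7 -2.19
```

```bash
python3 -m crank '{"dp":[[0,0,2],[0,0,2],[0,0,2],[0,0,2],[0,0,1],[0,0,1],[0,0,0],[0,0,0]],"delta_rot":[[0,0,0],[0,0,0],[0,0,0],[0,0,0],[0,0,0],[0,0,0],[0,0,0],[0,0,0]]}' 1 20; python3 -m crank '{"dp":[[0,0,0],[0,0,0],[0,0,0],[0,0,-2],[0,0,-2.5],[0,0,-2.5],[0,0,-2.5],[0,0,-2.5]],"delta_rot":[[0,0,0],[0,0,0],[0,0,0],[0,0,0],[0,0,0],[0,0,0],[0,0,0],[0,0,0]]}' 2.8 20
python3 - <<'E'
from h import *
plan(.608,-.245,.15,.21)
im=ctrl.get_image("scene");cv2.imwrite("pics/s6.png",im)
E
```

```text
time: 15.65
position: [0.4865, 0.096, 0.043]
tool_rot: [-1.868, 2.526, -0.0]
ft_force: [0.6, 0.5, 0.1]
grip_width: 0.226
time: 16.45
position: [0.4861, 0.0963, 0.164]
tool_rot: [-1.868, 2.525, -0.001]
ft_force: [1.0, -0.2, -0.3]
grip_width: 0.322
t 16.4 pos [0.4861 0.0963 0.164 ] yaw -1.868 tilt [ 0.001 -0.    -1.   ] grip 2.8 F [ 1.  -0.2 -0.3]
 dp total cm (start axes) [ 29.07 -21.64   1.42]
 turn z 1.064  q7 -2.17
```

View pics/s6.png

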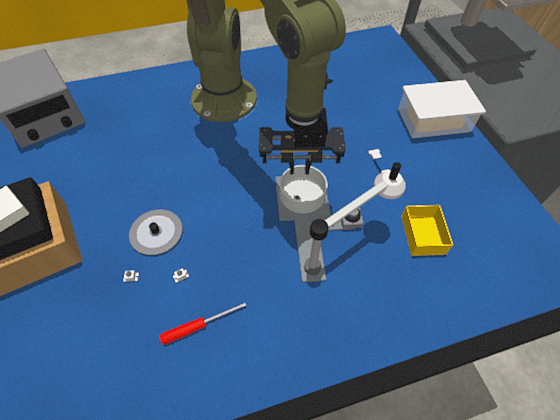

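```bash
python3 -m crank '{"dp":[[3.6,-2.7,0],[3.6,-2.7,0],[3.7,-2.7,0],[3.7,-2.7,0],[3.7,-2.7,0],[3.6,-2.7,0],[3.6,-2.7,0],[3.6,-2.7,0]],"delta_rot":[[0,0,0],[0,0,0],[0,0,0],[0,0,0],[0,0,0],[0,0,0],[0,0,0],[0,0,0]]}' 5 20; python3 -m crank '{"dp":[[0,0,0],[0,0,0],[0,0,0],[0,0,0],[0,0,0],[0,0,0],[0,0,0],[0,0,0]],"delta_rot":[[0,0,-0.14],[0,0,-0.14],[0,0,-0.14],[0,0,-0.14],[0,0,-0.14],[0,0,-0.14],[0,0,-0.14],[0,0,-0.14]]}' 5 20; python3 -m crank '{"dp":[[0,0,0],[0,0,0],[0,0,0],[0,0,0],[0,0,0],[0,0,0],[0,0,0],[0,0,0]],"delta_rot":[[0,0,-0.14],[0,0,-0.14],[0,0,-0.14],[0,0,-0.14],[0,0,-0.14],[0,0,-0.14],[0,0,-0.12],[0,0,0]]}' 5 20;python3 - <<'E'
from fit import *
plan(.608,-.245,.023,.21)
for n in("top","scene"):
  im=ctrl.get_image(n);cv2.imwrite(f"pics/{n}7.png",im)
E
```

```text
time: 17.3
position: [0.6079, -0.2472, 0.1628]
tool_rot: [1.868, -2.526, 0.001]
ft_force: [0.5, 0.8, 0.4]
grip_width: 0.574
time: 18.1
position: [0.6075, -0.2453, 0.1627]
tool_rot: [2.928, -1.139, 0.0]
ft_force: [-0.2, -0.0, -0.4]
grip_width: 0.573
time: 18.9
position: [0.6075, -0.2454, 0.1626]
tool_rot: [-3.124, -0.333, -0.0]
ft_force: [0.2, 1.0, 0.4]
grip_width: 0.575
t 18.9 pos [ 0.6075 -0.2454  0.1626] yaw 0.212 tilt [ 0.  0. -1.] grip 5.0 F [0.2 1.  0.4]
 dp total cm (start axes) [ 0.06 -0.03 13.96]
 turn z 0.002  q7 0.27
```

View pics/scene7.png

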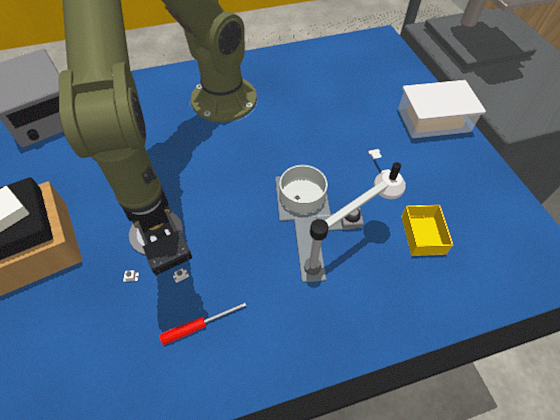

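```bash
python3 -m crank '{"dp":[[0,0,2.5],[0,0,2.5],[0,0,2.5],[0,0,2.5],[0,0,2],[0,0,1.4],[0,0,0.5],[0,0,0]],"delta_rot":[[0,0,0],[0,0,0],[0,0,0],[0,0,0],[0,0,0],[0,0,0],[0,0,0],[0,0,0]]}' 5;python3 -m crank '{"dp":[[0,0,0],[0,0,0],[0,0,0],[0,0,0],[0,0,0],[0,0,0],[0,0,0],[0,0,0]],"delta_rot":[[0,0,0],[0,0,0],[0,0,0],[0,0,0],[0,0,0],[0,0,0],[0,0,0],[0,0,0]]}' 1 20; python3 -m crank '{"dp":[[0,0,-2],[0,0,-2.5],[0,0,-2.5],[0,0,-2.5],[0,0,-2.5],[0,0,0],[0,0,0],[0,0,0]],"delta_rot":[[0,0,0],[0,0,0],[0,0,0],[0,0,0],[0,0,0],[0,0,0],[0,0,0],[0,0,0]]}' 1 20
python3 - <<'E'
from h import *
plan(.4428,.1097,.143,1.27)
E
```

```text
time: 19.8
position: [0.6074, -0.2452, 0.0235]
tool_rot: [-3.124, -0.331, 0.001]
ft_force: [0.0, 0.0, -0.2]
grip_width: 0.571
time: 20.6
position: [0.6076, -0.2454, 0.0241]
tool_rot: [3.124, 0.332, 0.0]
ft_force: [-1.4, 0.1, 2.2]
grip_width: 0.226
time: 21.4
position: [0.6068, -0.2452, 0.1429]
tool_rot: [-3.124, -0.332, 0.002]
ft_force: [-0.2, -0.7, -0.0]
grip_width: 0.224
t 21.4 pos [ 0.6068 -0.2452  0.1429] yaw 0.212 tilt [-0.002  0.    -1.   ] grip 1.95 F [-0.2 -0.7 -0. ]
 dp total cm (start axes) [-8.560e+00 -3.815e+01  3.000e-02]
 turn z -1.058  q7 0.26
```

```bash
python3 -m crank '{"dp":[[-1.07,-4.77,0],[-1.07,-4.77,0],[-1.07,-4.77,0],[-1.07,-4.77,0],[-1.07,-4.77,0],[-1.07,-4.77,0],[-1.07,-4.77,0],[-1.07,-4.77,0]],"delta_rot":[[0,0,0],[0,0,0],[0,0,0],[0,0,0],[0,0,0],[0,0,0],[0,0,0],[0,0,0]]}' 1 20; python3 -m crank '{"dp":[[0,0,0],[0,0,0],[0,0,0],[0,0,0],[0,0,0],[0,0,0],[0,0,0],[0,0,0]],"delta_rot":[[0,0,-0.14],[0,0,-0.14],[0,0,-0.14],[0,0,-0.14],[0,0,-0.14],[0,0,-0.14],[0,0,-0.14],[0,0,-0.08]]}' 1 20;python3 - <<'E'
from h import *
plan(.4428,.1097,.039,1.27)
im=ctrl.get_image("scene");crop(im,200,60,400,260,3,"pics/s8.png")
E
```

```text
time: 22.2
position: [0.4416, 0.1111, 0.1428]
tool_rot: [3.124, 0.332, -0.003]
ft_force: [0.7, 1.3, -0.5]
grip_width: 0.231
time: 23.0
position: [0.4426, 0.1096, 0.1429]
tool_rot: [-2.522, -1.871, 0.002]
ft_force: [-0.7, -0.7, -0.5]
grip_width: 0.224
t 23.0 pos [0.4426 0.1096 0.1429] yaw 1.277 tilt [-0.002  0.    -1.   ] grip 1.95 F [-0.7 -0.7 -0.5]
 dp total cm (start axes) [ 0.02  0.03 10.39]
 turn z 0.007  q7 0.94
```

View pics/s8.png

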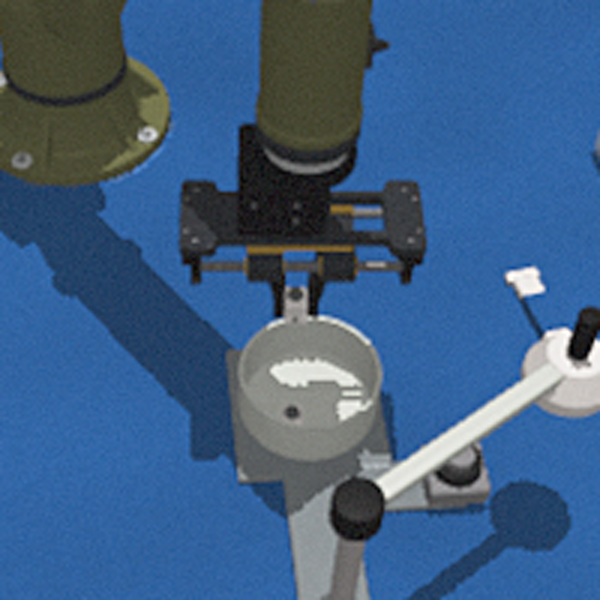

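```bash
python3 -m crank '{"dp":[[0,0,2],[0,0,2],[0,0,2],[0,0,2],[0,0,1],[0,0,1],[0,0,0.1],[0,0,0]],"delta_rot":[[0,0,0],[0,0,0],[0,0,0],[0,0,0],[0,0,0],[0,0,0],[0,0,0],[0,0,0]]}' 1 20; python3 -m crank '{"dp":[[0,0,0],[0,0,0],[0,0,0],[0,0,-2],[0,0,-2.5],[0,0,-2.5],[0,0,-2.5],[0,0,-2.5]],"delta_rot":[[0,0,0],[0,0,0],[0,0,0],[0,0,0],[0,0,0],[0,0,0],[0,0,0],[0,0,0]]}' 2.8 20
python3 - <<'E'
from h import *
plan(.5745,-.362,.163,-.23)
im=ctrl.get_image("scene");crop(im,90,60,390,300,2.6,"pics/s9.png")
E
```

```text
time: 23.85
position: [0.4437, 0.11, 0.043]
tool_rot: [2.527, 1.866, 0.0]
ft_force: [1.2, 0.6, -0.1]
grip_width: 0.227
time: 24.65
position: [0.4434, 0.11, 0.1637]
tool_rot: [-2.527, -1.867, 0.0]
ft_force: [0.1, -0.9, 1.4]
grip_width: 0.32
t 24.6 pos [0.4434 0.11   0.1637] yaw 1.273 tilt [-0.  0. -1.] grip 2.78 F [ 0.1 -0.9  1.4]
 dp total cm (start axes) [-41.27  26.4    0.07]
 turn z 1.503  q7 0.99
```

View pics/s9.png

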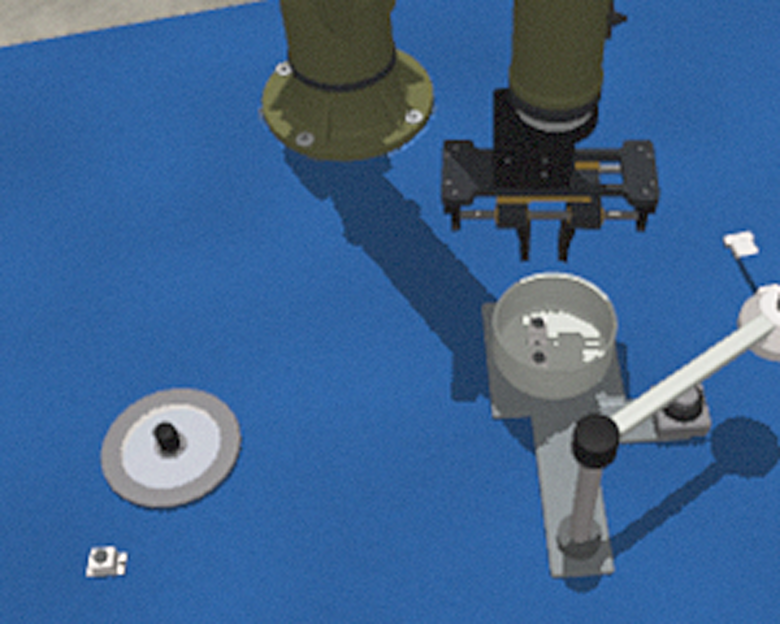

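```bash
python3 -m crank '{"dp":[[-4.1,2.63,0],[-4.1,2.63,0],[-4.1,2.63,0],[-4.1,2.63,0],[-4.1,2.63,0],[-4.1,2.63,0],[-4.1,2.63,0],[-4.1,2.63,0]],"delta_rot":[[0,0,0],[0,0,0],[0,0,0],[0,0,0],[0,0,0],[0,0,0],[0,0,0],[0,0,0]]}' 5 20; python3 -m crank '{"dp":[[-4.2,2.68,0],[-4.2,2.68,0],[0,0,0],[0,0,0],[0,0,0],[0,0,0],[0,0,0],[0,0,0]],"delta_rot":[[0,0,0],[0,0,0],[0,0,0.14],[0,0,0.14],[0,0,0.14],[0,0,0.14],[0,0,0.14],[0,0,0.14]]}' 5 20;python3 -m crank '{"dp":[[0,0,0],[0,0,0],[0,0,0],[0,0,0],[0,0,0],[0,0,0],[0,0,0],[0,0,0]],"delta_rot":[[0,0,0.14],[0,0,0.14],[0,0,0.14],[0,0,0.14],[0,0,0.1],[0,0,0],[0,0,0],[0,0,0]]}' 5 20;python3 - <<'E'
from fit import *
plan(.5745,-.362,.024,-.23)
im=ctrl.get_image("scene");cv2.imwrite("pics/s10.png",im); crop(im,90,160,240,310,4,"pics/s10c.png")
E
```

```text
time: 25.5
position: [0.5483, -0.2679, 0.1625]
tool_rot: [2.528, 1.865, -0.001]
ft_force: [2.0, 0.1, 0.5]
grip_width: 0.573
time: 26.3
position: [0.5745, -0.3618, 0.1626]
tool_rot: [3.071, 0.664, -0.0]
ft_force: [0.3, 1.6, -0.2]
grip_width: 0.576
time: 27.1
position: [0.5745, -0.3617, 0.1627]
tool_rot: [-3.121, 0.355, 0.0]
ft_force: [-0.1, 0.0, -0.1]
grip_width: 0.574
t 27.1 pos [ 0.5745 -0.3617  0.1627] yaw -0.226 tilt [-0.  0. -1.] grip 5.0 F [-0.1  0.  -0.1]
 dp total cm (start axes) [1.000e-02 3.000e-02 1.387e+01]
 turn z 0.004  q7 0.1
```

View pics/s10c.png

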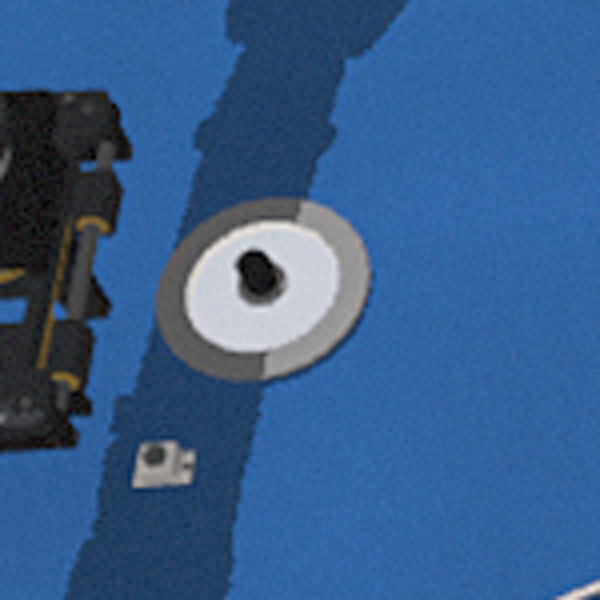

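```bash
python3 -m crank '{"dp":[[0,0,2.5],[0,0,2.5],[0,0,2.5],[0,0,2.5],[0,0,2],[0,0,1.4],[0,0,0.5],[0,0,0]],"delta_rot":[[0,0,0],[0,0,0],[0,0,0],[0,0,0],[0,0,0],[0,0,0],[0,0,0],[0,0,0]]}' 5;python3 -m crank '{"dp":[[0,0,0],[0,0,0],[0,0,0],[0,0,0],[0,0,0],[0,0,0],[0,0,0],[0,0,0]],"delta_rot":[[0,0,0],[0,0,0],[0,0,0],[0,0,0],[0,0,0],[0,0,0],[0,0,0],[0,0,0]]}' 1 20; python3 -m crank '{"dp":[[0,0,-2],[0,0,-2.5],[0,0,-2.5],[0,0,-2.5],[0,0,-2.5],[0,0,0],[0,0,0],[0,0,0]],"delta_rot":[[0,0,0],[0,0,0],[0,0,0],[0,0,0],[0,0,0],[0,0,0],[0,0,0],[0,0,0]]}' 1 20
python3 - <<'E'
from h import *
plan(.4752,.1394,.143,1.27)
E
```

```text
time: 27.95
position: [0.5743, -0.3616, 0.0233]
tool_rot: [-3.121, 0.357, 0.001]
ft_force: [0.2, -0.8, 0.2]
grip_width: 0.571
time: 28.75
position: [0.5747, -0.3619, 0.0242]
tool_rot: [3.121, -0.357, 0.0]
ft_force: [-0.5, 0.6, 3.9]
grip_width: 0.228
time: 29.55
position: [0.5736, -0.3614, 0.1421]
tool_rot: [-3.12, 0.357, 0.004]
ft_force: [-0.5, -0.3, -1.7]
grip_width: 0.226
t 29.6 pos [ 0.5736 -0.3614  0.1421] yaw -0.228 tilt [-0.002  0.001 -1.   ] grip 1.97 F [-0.5 -0.3 -1.7]
 dp total cm (start axes) [-2.091e+01 -4.656e+01 -1.000e-02]
 turn z -1.498  q7 0.09
```

```bash
python3 -m crank '{"dp":[[-1.9,-4.23,0],[-1.9,-4.23,0],[-1.9,-4.23,0],[-1.9,-4.23,0],[-1.9,-4.23,0],[-1.9,-4.23,0],[-1.9,-4.23,0],[-1.9,-4.23,0]],"delta_rot":[[0,0,0],[0,0,0],[0,0,0],[0,0,0],[0,0,0],[0,0,0],[0,0,0],[0,0,0]]}' 1 20; python3 -m crank '{"dp":[[-1.9,-4.23,0],[-1.9,-4.23,0],[-1.9,-4.23,0],[0,0,0],[0,0,0],[0,0,0],[0,0,0],[0,0,0]],"delta_rot":[[0,0,0],[0,0,0],[0,0,0],[0,0,-0.14],[0,0,-0.14],[0,0,-0.14],[0,0,-0.14],[0,0,-0.14]]}' 1 20;python3 -m crank '{"dp":[[0,0,0],[0,0,0],[0,0,0],[0,0,0],[0,0,0],[0,0,0],[0,0,0],[0,0,0]],"delta_rot":[[0,0,-0.14],[0,0,-0.14],[0,0,-0.14],[0,0,-0.14],[0,0,-0.14],[0,0,-0.1],[0,0,0],[0,0,0]]}' 1 20;python3 - <<'E'
from h import *
plan(.4752,.1394,.039,1.27)
im=ctrl.get_image("scene");crop(im,200,60,400,260,3,"pics/s11.png")
E
```

```text
time: 30.35
position: [0.5014, 0.0039, 0.1425]
tool_rot: [3.121, -0.358, -0.003]
ft_force: [0.8, 0.6, 0.1]
grip_width: 0.226
time: 31.15
position: [0.4752, 0.1386, 0.1425]
tool_rot: [-3.052, -0.744, 0.003]
ft_force: [-0.1, 0.5, -0.3]
grip_width: 0.228
time: 31.95
position: [0.4756, 0.1386, 0.143]
tool_rot: [-2.529, -1.862, 0.002]
ft_force: [0.6, -0.4, -0.1]
grip_width: 0.225
t 31.9 pos [0.4756 0.1386 0.143 ] yaw 1.269 tilt [-0.001  0.    -1.   ] grip 1.96 F [ 0.6 -0.4 -0.1]
 dp total cm (start axes) [ 0.07 -0.05 10.4 ]
 turn z -0.001  q7 0.76
```

View pics/s11.png

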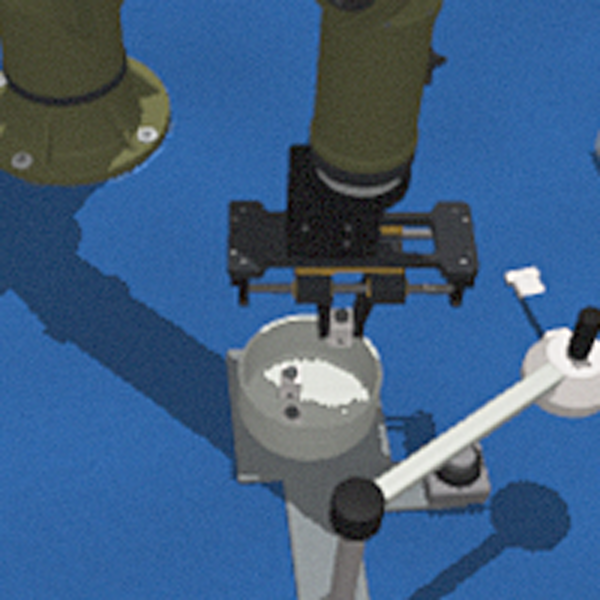

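```bash
python3 -m crank '{"dp":[[0,0,2],[0,0,2],[0,0,2],[0,0,2],[0,0,1],[0,0,0.9],[0,0,0],[0,0,0]],"delta_rot":[[0,0,0],[0,0,0],[0,0,0],[0,0,0],[0,0,0],[0,0,0],[0,0,0],[0,0,0]]}' 1 20; python3 -m crank '{"dp":[[0,0,0],[0,0,0],[0,0,0],[0,0,-2],[0,0,-2.5],[0,0,-2.5],[0,0,-2.5],[0,0,-2.5]],"delta_rot":[[0,0,0],[0,0,0],[0,0,0],[0,0,0],[0,0,0],[0,0,0],[0,0,0],[0,0,0]]}' 2.8 20
python3 - <<'E'
from h import *
plan(.4655,-.285,.163,1.2)
im=ctrl.get_image("scene");cv2.imwrite("pics/s12f.png",im);crop(im,90,60,390,300,2.6,"pics/s12.png")
E
```

```text
time: 32.8
position: [0.4765, 0.139, 0.0452]
tool_rot: [2.527, 1.866, 0.001]
ft_force: [0.6, -0.5, -0.4]
grip_width: 0.222
time: 33.6
position: [0.476, 0.1389, 0.1659]
tool_rot: [2.527, 1.866, -0.0]
ft_force: [0.8, 0.4, -0.3]
grip_width: 0.316
t 33.6 pos [0.476  0.1389 0.1659] yaw 1.272 tilt [ 0. -0. -1.] grip 2.75 F [ 0.8  0.4 -0.3]
 dp total cm (start axes) [-40.82  11.46   0.3 ]
 turn z 0.072  q7 0.8
```

View pics/s12.png

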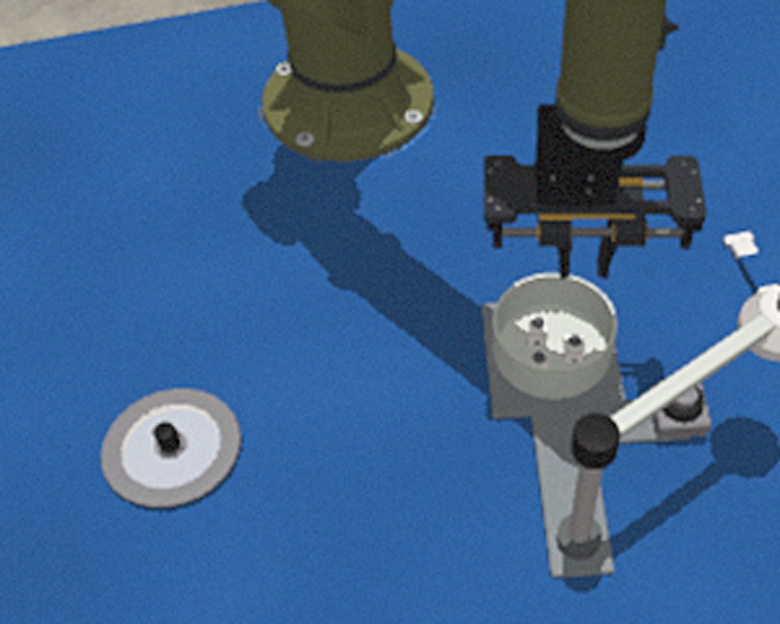

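```bash
python3 -m crank '{"dp":[[-4.6,1.29,0],[-4.6,1.29,0],[-4.6,1.29,0],[-4.6,1.29,0],[-4.6,1.29,0],[-4.6,1.29,0],[-4.6,1.29,0],[-4.6,1.29,0]],"delta_rot":[[0,0,0],[0,0,0],[0,0,0],[0,0,0],[0,0,0],[0,0,0],[0,0,0],[0,0,0]]}' 5 20; python3 -m crank '{"dp":[[-4,1.1,0],[0,0,2.5],[0,0,2],[0,0,2],[0,0,0],[0,0,0],[0,0,0],[0,0,0]],"delta_rot":[[0,0,0],[0,0,0],[0,0,0],[0,0,0],[0,0,0],[0,0,0],[0,0,0],[0,0,0]]}' 5 20
python3 - <<'E'
from h import *
plan(.4655,-.2855,.035)
for n in("top","scene"):
  im=ctrl.get_image(n);cv2.imwrite(f"pics/{n}13.png",im)
crop(im,90,140,240,270,4,"pics/s13c.png")
E
```

```text
time: 34.45
position: [0.4661, -0.2454, 0.165]
tool_rot: [2.527, 1.865, -0.001]
ft_force: [1.6, -0.1, 0.5]
grip_width: 0.576
time: 35.25
position: [0.4659, -0.2851, 0.101]
tool_rot: [2.525, 1.865, 0.0]
ft_force: [0.1, -0.6, -0.4]
grip_width: 0.573
t 35.2 pos [ 0.4659 -0.2851  0.101 ] yaw 1.272 tilt [ 0.002 -0.002 -1.   ] grip 4.98 F [ 0.1 -0.6 -0.4]
 dp total cm (start axes) [-0.04 -0.04  6.6 ]
```

View pics/s13c.png

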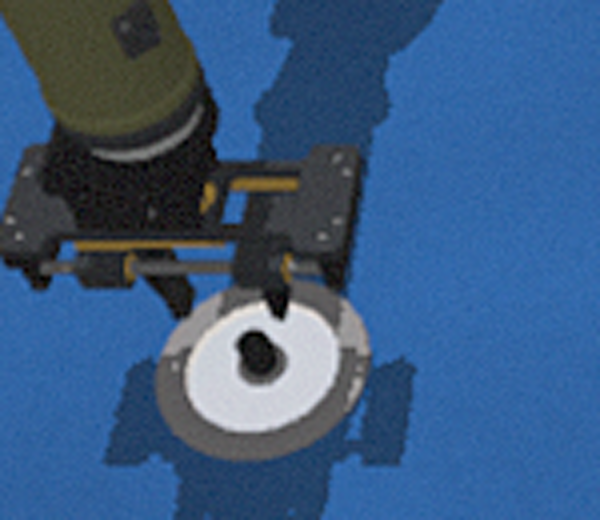

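View pics/top13.png

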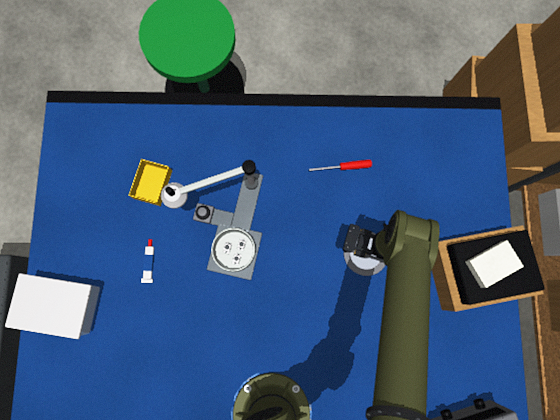

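```bash
python3 -m crank '{"dp":[[0,0,2],[0,0,2],[0,0,1.5],[0,0,1],[0,0,0],[0,0,0],[0,0,0],[0,0,0]],"delta_rot":[[0,0,0],[0,0,0],[0,0,0],[0,0,0],[0,0,0],[0,0,0],[0,0,0],[0,0,0]]}' 5 20; python3 -m crank '{"dp":[[0,0,0],[0,0,0],[0,0,0],[0,0,0],[0,0,0],[0,0,0],[0,0,0],[0,0,0]],"delta_rot":[[0,0,0],[0,0,0],[0,0,0],[0,0,0],[0,0,0],[0,0,0],[0,0,0],[0,0,0]]}' 1 15; python3 -m crank '{"dp":[[0,0,0],[0,0,0],[0,0,0],[0,0,0],[0,0,0],[0,0,0],[0,0,0],[0,0,0]],"delta_rot":[[0,0,0],[0,0,0],[0,0,0],[0,0,0],[0,0,0.14],[0,0,0.14],[0,0,0.14],[0,0,0.14]]}' 5 15; python3 -m crank '{"dp":[[0,0,0],[0,0,0],[0,0,0],[0,0,0],[0,0,0],[0,0,0],[0,0,0],[0,0,0]],"delta_rot":[[0,0,0.14],[0,0,0.14],[0,0,0.14],[0,0,0.14],[0,0,0.14],[0,0,0.14],[0,0,0.14],[0,0,0]]}' 5 15;python3 -m crank '{"dp":[[0,0,0],[0,0,0],[0,0,0],[0,0,0],[0,0,0],[0,0,0],[0,0,0],[0,0,0]],"delta_rot":[[0,0,0],[0,0,0],[0,0,0],[0,0,0],[0,0,0],[0,0,0],[0,0,0],[0,0,0]]}' 1 45
```

```text
time: 36.15
position: [0.4657, -0.2851, 0.0355]
tool_rot: [2.526, 1.865, 0.0]
ft_force: [-0.3, 0.3, 0.7]
grip_width: 0.573
time: 36.95
position: [0.4651, -0.2848, 0.0348]
tool_rot: [2.527, 1.866, -0.0]
ft_force: [1.0, -0.2, -0.4]
grip_width: 0.249
time: 37.75
position: [0.4652, -0.2847, 0.0348]
tool_rot: [2.948, 1.087, 0.0]
ft_force: [-0.2, 0.1, 0.6]
grip_width: 0.573
time: 38.55
position: [0.4652, -0.2846, 0.0348]
tool_rot: [3.113, -0.42, 0.0]
ft_force: [-0.6, -0.0, -0.2]
grip_width: 0.576
time: 39.35
position: [0.4651, -0.2848, 0.0347]
tool_rot: [3.113, -0.42, 0.0]
ft_force: [-0.3, 0.0, -0.5]
grip_width: 0.238
```

```bash
python3 -m crank '{"dp":[[0,0,-1.5],[0,0,-2],[0,0,-2],[0,0,-2],[0,0,-2],[0,0,-1.5],[0,0,0],[0,0,0]],"delta_rot":[[0,0,0],[0,0,0],[0,0,0],[0,0,0],[0,0,0],[0,0,0],[0,0,0],[0,0,0]]}' 1 45
python3 - <<'E'
from h import *
plan(.468,.1165,.145)
im=ctrl.get_image("scene");crop(im,90,140,240,270,4,"pics/s14.png")
E
```

```text
time: 40.15
position: [0.4649, -0.2847, 0.1447]
tool_rot: [3.113, -0.42, -0.0]
ft_force: [0.4, -0.2, -1.3]
grip_width: 0.242
t 40.1 pos [ 0.4649 -0.2847  0.1447] yaw -0.268 tilt [-0. -0. -1.] grip 2.11 F [ 0.4 -0.2 -1.3]
 dp total cm (start axes) [-10.33 -38.77  -0.04]
```

View pics/s14.png

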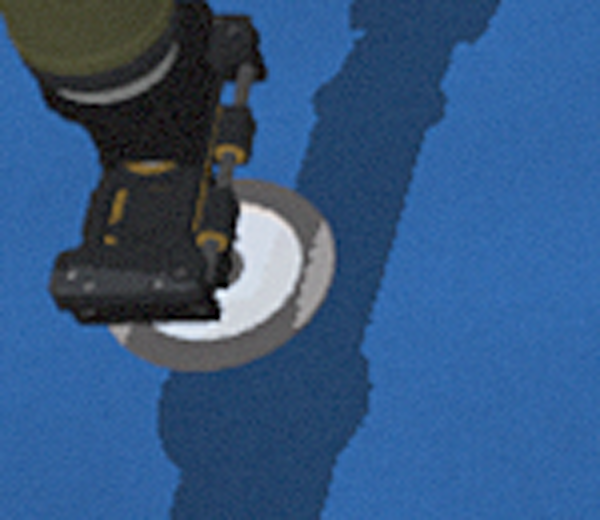

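```bash
python3 -m crank '{"dp":[[-0.65,-2.4,0],[-0.65,-2.4,0],[-0.65,-2.4,0],[-0.65,-2.4,0],[-0.65,-2.4,0],[-0.65,-2.4,0],[-0.65,-2.4,0],[-0.65,-2.4,0]],"delta_rot":[[0,0,0],[0,0,0],[0,0,0],[0,0,0],[0,0,0],[0,0,0],[0,0,0],[0,0,0]]}' 1 45;  python3 -m crank '{"dp":[[-0.65,-2.4,0],[-0.65,-2.4,0],[-0.65,-2.4,0],[-0.65,-2.4,0],[-0.65,-2.4,0],[-0.65,-2.4,0],[-0.65,-2.4,0],[-0.6,-2.4,0]],"delta_rot":[[0,0,0],[0,0,0],[0,0,0],[0,0,0],[0,0,0],[0,0,0],[0,0,0],[0,0,0]]}' 1 45; python3 -m crank '{"dp":[[0,0,0],[0,0,0],[0,0,0],[0,0,0],[0,0,0],[0,0,0],[0,0,0],[0,0,0]],"delta_rot":[[0,0,0],[0,0,0],[0,0,0],[0,0,0],[0,0,0],[0,0,0],[0,0,0],[0,0,0]]}' 1 45
python3 - <<'E'
from h import *
plan(.468,.1165,.105)
for n in("top","scene"):
  im=ctrl.get_image(n);cv2.imwrite(f"pics/{n}15.png",im);
crop(im,220,90,380,240,4,"pics/s15c.png")
crop(cv2.imread("pics/top15.png"),190,200,280,290,6,"pics/t15c.png")
E
```

```text
time: 41.0
position: [0.4648, -0.0846, 0.1435]
tool_rot: [-3.113, 0.42, 0.003]
ft_force: [0.1, -0.2, -1.6]
grip_width: 0.243
time: 41.8
position: [0.466, 0.1137, 0.1436]
tool_rot: [3.113, -0.42, -0.003]
ft_force: [0.6, 0.3, -0.9]
grip_width: 0.236
time: 42.6
position: [0.467, 0.1128, 0.1448]
tool_rot: [3.113, -0.42, 0.0]
ft_force: [-0.1, 1.0, -1.4]
grip_width: 0.244
t 42.6 pos [0.467  0.1128 0.1448] yaw -0.268 tilt [ 0. -0. -1.] grip 2.12 F [-0.1  1.  -1.4]
 dp total cm (start axes) [-0.01 -0.38  3.98]
```

View pics/s15c.png

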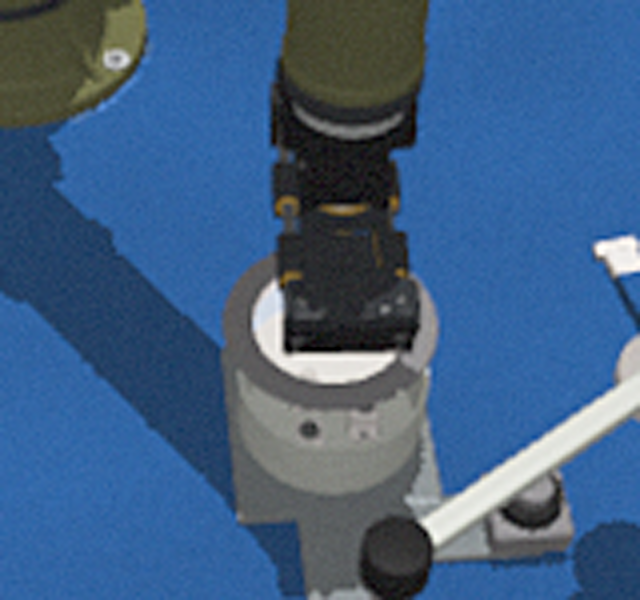

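View pics/t15c.png

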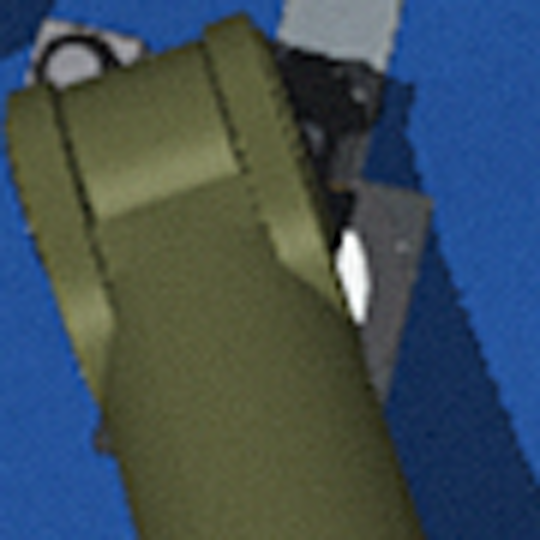

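```bash
python3 -m crank '{"dp":[[0,-0.35,0],[0,0,0.8],[0,0,0.8],[0,0,0.8],[0,0,0.8],[0,0,0.6],[0,0,0],[0,0,0]],"delta_rot":[[0,0,0],[0,0,0],[0,0,0],[0,0,0],[0,0,0],[0,0,0],[0,0,0],[0,0,0]]}' 1 45
python3 - <<'E'
from h import *
plan(.4675,.1162,.093)
im=ctrl.get_image("scene");crop(im,260,140,350,240,6,"pics/s16.png")
E
```

```text
time: 43.5
position: [0.4679, 0.1164, 0.1066]
tool_rot: [-3.113, 0.42, 0.001]
ft_force: [-0.2, -0.5, -1.9]
grip_width: 0.239
t 43.5 pos [0.4679 0.1164 0.1066] yaw -0.268 tilt [-0.  0. -1.] grip 2.08 F [-0.2 -0.5 -1.9]
 dp total cm (start axes) [-0.03  0.03  1.36]
```

View pics/s16.png

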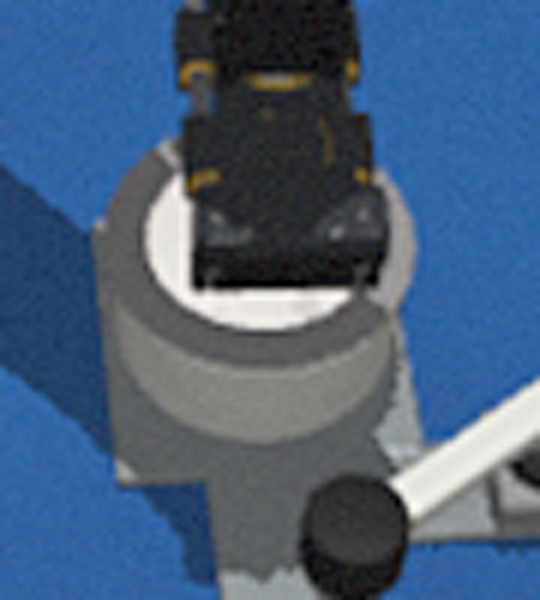

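```bash
python3 -m crank '{"dp":[[0,0,0.2],[0,0,0.2],[0,0,0.2],[0,0,0.2],[0,0,0.2],[0,0,0],[0,0,0],[0,0,0]],"delta_rot":[[0,0,0],[0,0,0],[0,0,0],[0,0,0],[0,0,0],[0,0,0],[0,0,0],[0,0,0]]}' 1 45
python3 - <<'E'
from h import *
plan(.4675,.1162,.093)
im=ctrl.get_image("scene");crop(im,260,140,350,240,6,"pics/s17.png")
E
```

```text
time: 44.35
position: [0.468, 0.1163, 0.0968]
tool_rot: [3.113, -0.42, 0.0]
ft_force: [-0.3, 0.1, -2.0]
grip_width: 0.244
t 44.4 pos [0.468  0.1163 0.0968] yaw -0.268 tilt [ 0. -0. -1.] grip 2.12 F [-0.3  0.1 -2. ]
 dp total cm (start axes) [-0.04  0.03  0.38]
```

View pics/s17.png

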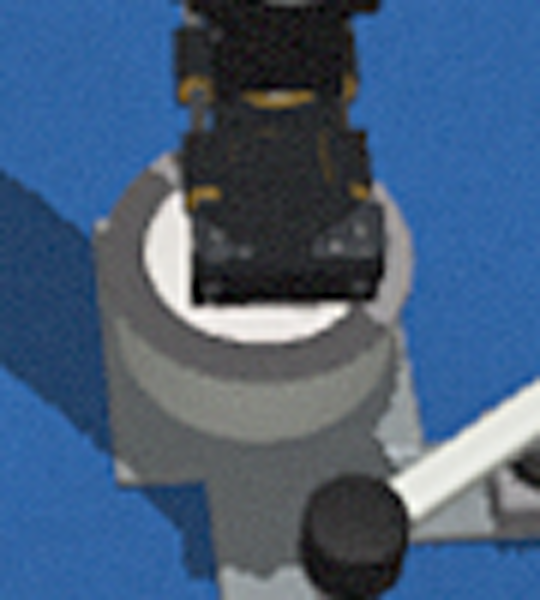

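```bash
python3 -m crank '{"dp":[[0,0,0.2],[0,0,0.15],[0,0,0],[0,0,0],[0,0,0],[0,0,0],[0,0,0],[0,0,0]],"delta_rot":[[0,0,0],[0,0,0],[0,0,0],[0,0,0],[0,0,0],[0,0,0],[0,0,0],[0,0,0]]}' 1 45; python3 -m crank '{"dp":[[0,0,0],[0,0,0],[0,0,0],[0,0,0],[0,0,0],[0,0,0],[0,0,0],[0,0,0]],"delta_rot":[[0,0,0],[0,0,0],[0,0,0],[0,0,0],[0,0,0],[0,0,0],[0,0,0],[0,0,0]]}' 5 20;python3 -m crank '{"dp":[[0,0,-1],[0,0,-2],[0,0,-3],[0,0,-3],[0,0,-3],[0,0,-3],[0,0,-3],[0,0,-3]],"delta_rot":[[0,0,0],[0,0,0],[0,0,0],[0,0,0],[0,0,0],[0,0,0],[0,0,0],[0,0,0]]}' 5 20
python3 - <<'E'
from h import *
p=head(1.0); print(p)
plan(*p,.30)
im=ctrl.get_image("scene");crop(im,230,110,420,250,4,"pics/s18.png")
E
```

```text
time: 45.2
position: [0.4681, 0.1163, 0.0938]
tool_rot: [3.113, -0.42, 0.0]
ft_force: [-2.2, -0.9, 5.8]
grip_width: 0.24
time: 46.0
position: [0.4679, 0.1163, 0.0932]
tool_rot: [3.113, -0.42, -0.0]
ft_force: [0.3, 0.5, 0.1]
grip_width: 0.574
time: 46.8
position: [0.4677, 0.1167, 0.3053]
tool_rot: [3.113, -0.419, 0.002]
ft_force: [1.3, -0.4, -0.7]
grip_width: 0.572
[0.6072909  0.27570158]
t 46.8 pos [0.4677 0.1167 0.3053] yaw -0.267 tilt [ 0.001 -0.001 -1.   ] grip 4.98 F [ 1.3 -0.4 -0.7]
 dp total cm (start axes) [  9.27 -19.02   0.54]
```

View pics/s18.png

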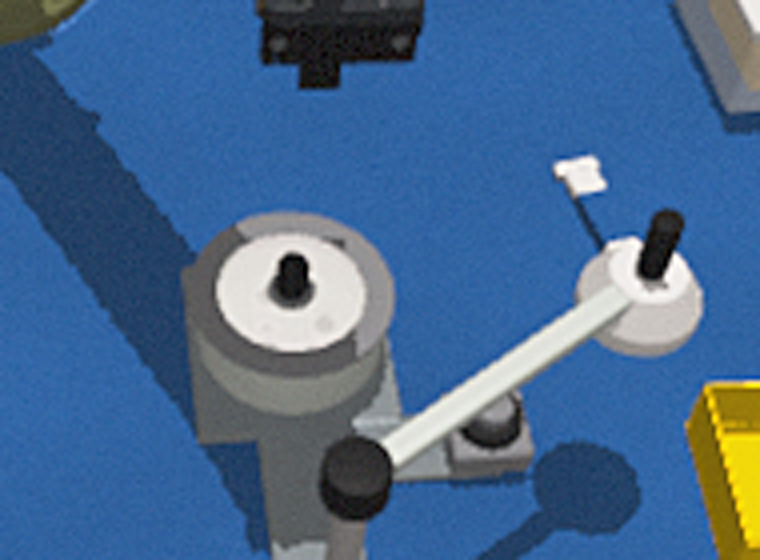

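```bash
python3 -m crank '{"dp":[[2.3,-4,0],[2.3,-4,0],[2.2,-4,0],[2.3,-4,0],[0,-3.1,0],[0,0,0],[0,0,0],[0,0,0]],"delta_rot":[[0,0,0],[0,0,0],[0,0,0],[0,0,0],[0,0,0],[0,0,0],[0,0,0],[0,0,0]]}' 5 20
python3 - <<'E'
from h import *
plan(.606,.2765,.22)
im=ctrl.get_image("scene");crop(im,330,80,450,220,4,"pics/s19.png")
arc(1.0,0,12)
E
```

```text
time: 47.65
position: [0.6064, 0.2752, 0.3037]
tool_rot: [3.112, -0.421, 0.001]
ft_force: [0.8, -0.2, -0.8]
grip_width: 0.578
t 47.6 pos [0.6064 0.2752 0.3037] yaw -0.269 tilt [ 0.001 -0.001 -1.   ] grip 5.03 F [ 0.8 -0.2 -0.8]
 dp total cm (start axes) [-0.08 -0.12  8.37]
[-1.45, 1.13]
[-1.35, 1.25]
[-1.24, 1.35]
[-1.13, 1.45]
[-1.0, 1.54]
[-0.87, 1.62]
[-0.73, 1.69]
[-0.59, 1.74]
[-0.44, 1.78]
[-0.29, 1.81]
[-0.14, 1.83]
[0.01, 1.84]
```

View pics/s19.png

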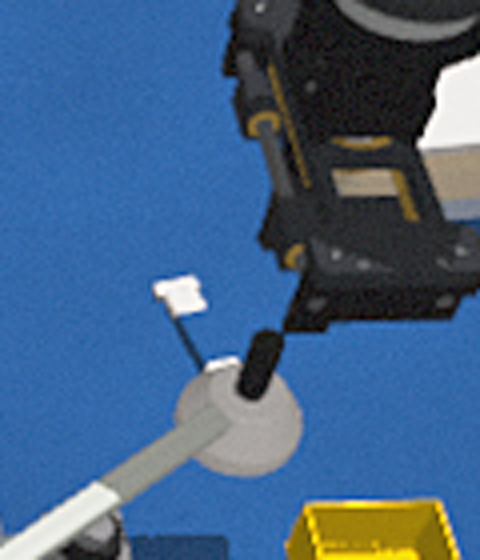

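```bash
python3 - <<'E'
from h import *
print(back("scene",330+268/4,80+341/4,.24))
E
python3 -m crank '{"dp":[[0,-0.1,2],[0,0,2],[0,0,2],[0,0,1.3],[0,0,1],[0,0,0],[0,0,0],[0,0,0]],"delta_rot":[[0,0,0],[0,0,0],[0,0,0],[0,0,0],[0,0,0],[0,0,0],[0,0,0],[0,0,0]]}' 5 20; python3 -m crank '{"dp":[[0,0,0],[0,0,0],[0,0,0],[0,0,0],[0,0,0],[0,0,0],[0,0,0],[0,0,0]],"delta_rot":[[0,0,0],[0,0,0],[0,0,0],[0,0,0],[0,0,0],[0,0,0],[0,0,0],[0,0,0]]}' 1 25
```

```text
[0.60674918 0.27596776 0.24      ]
time: 48.5
position: [0.6069, 0.2777, 0.2214]
tool_rot: [-3.113, 0.42, -0.002]
ft_force: [0.4, 0.7, 0.7]
grip_width: 0.575
time: 49.3
position: [0.6059, 0.2781, 0.2202]
tool_rot: [-3.113, 0.418, 0.001]
ft_force: [-2.3, 1.7, 0.8]
grip_width: 0.199
```

```bash
python3 -m crank '{"dp":[[-1.45,1.13,0],[-1.35,1.25,0],[-1.24,1.35,0],[-1.13,1.45,0],[-1,1.54,0],[-0.87,1.62,0],[-0.73,1.69,0],[-0.59,1.74,0]],"delta_rot":[[0,0,0],[0,0,0],[0,0,0],[0,0,0],[0,0,0],[0,0,0],[0,0,0],[0,0,0]]}' 1 25
python3 - <<'E'
from h import *
s=ctrl.get_state();print(ang(s["position"][:2]),np.linalg.norm(s["position"][:2]-P))
plan(.468,.1163,.22)
E
```

```text
time: 50.1
position: [0.4956, 0.1858, 0.2203]
tool_rot: [-3.113, 0.418, -0.005]
ft_force: [3.9, 2.3, -1.2]
grip_width: 0.198
0.33870978108299576 0.22108218566995816
t 50.1 pos [0.4956 0.1858 0.2203] yaw -0.267 tilt [ 0.004  0.001 -1.   ] grip 1.72 F [ 3.9  2.3 -1.2]
 dp total cm (start axes) [-0.83  7.43  0.02]
```

```bash
python3 -m crank '{"dp":[[-0.42,1.8,0],[-0.28,1.85,0],[-0.14,1.88,0],[0,1.85,0],[0,0,0],[0,0,0],[0,0,0],[0,0,0]],"delta_rot":[[0,0,0],[0,0,0],[0,0,0],[0,0,0],[0,0,0],[0,0,0],[0,0,0],[0,0,0]]}' 1 25
python3 - <<'E'
from h import *
s=ctrl.get_state();print(ang(s["position"][:2]),np.linalg.norm(s["position"][:2]-P))
plan(.468,.1163,.22)
im=ctrl.get_image("scene");crop(im,220,90,380,240,4,"pics/s20.png")
E
```

```text
time: 50.9
position: [0.4664, 0.117, 0.2202]
tool_rot: [3.112, -0.419, -0.003]
ft_force: [-5.0, -1.2, 3.4]
grip_width: 0.197
-0.0002774341829345772 0.2219649068118486
t 50.9 pos [0.4664 0.117  0.2202] yaw -0.268 tilt [-0.002 -0.002 -1.   ] grip 1.71 F [-5.  -1.2  3.4]
 dp total cm (start axes) [0.17 0.02 0.02]
```

View pics/s20.png

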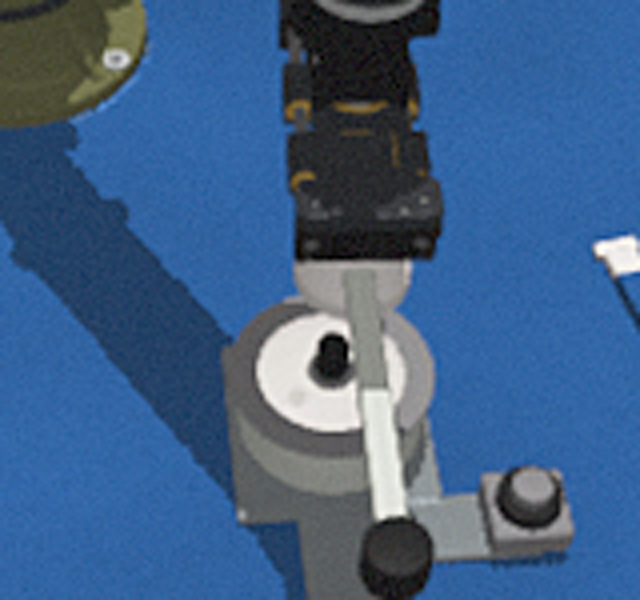

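```bash
python3 -m crank '{"dp":[[0,0,0],[0,0,0],[0,0,0],[0,0,0],[0,0,0],[0,0,-2],[0,0,-3],[0,0,-3]],"delta_rot":[[0,0,0],[0,0,0],[0,0,0],[0,0,0],[0,0,0],[0,0,0],[0,0,0],[0,0,0]]}' 5 20; python3 -m crank '{"dp":[[0,0,-2],[0,0,-1],[0,0,0],[0,0,0],[0,0,0],[0,0,0],[0,0,0],[0,0,0]],"delta_rot":[[0,0,0],[0,0,0],[0,0,0],[0,0,0],[0,0,0],[0,0,0],[0,0,0],[0,0,0]]}' 0 20
python3 - <<'E'
from h import *
for z in(.2,.3,.4,.45,.5): print(z,proj("scene",[.486,.096,z]))
plan(.580,.2138,.30)
for n in("top","scene"):
  im=ctrl.get_image(n);cv2.imwrite(f"pics/{n}21.png",im);
E
```

```text
time: 51.75
position: [0.4668, 0.1171, 0.301]
tool_rot: [3.113, -0.42, -0.001]
ft_force: [0.1, 0.0, -0.2]
grip_width: 0.573
time: 52.55
position: [0.467, 0.1171, 0.3299]
tool_rot: [3.113, -0.42, -0.001]
ft_force: [0.2, 0.9, 0.8]
grip_width: 0.021
0.2 [299.99153784 155.83601324]
0.3 [302.32724076 124.41083428]
0.4 [305.17196061  86.13720384]
0.45 [306.84019628  63.69230987]
0.5 [308.71243984  38.5026385 ]
t 52.5 pos [0.467  0.1171 0.3299] yaw -0.268 tilt [-0.001  0.    -1.   ] grip 0.18 F [0.2 0.9 0.8]
 dp total cm (start axes) [  8.34 -12.32   2.98]
```

View pics/scene21.png

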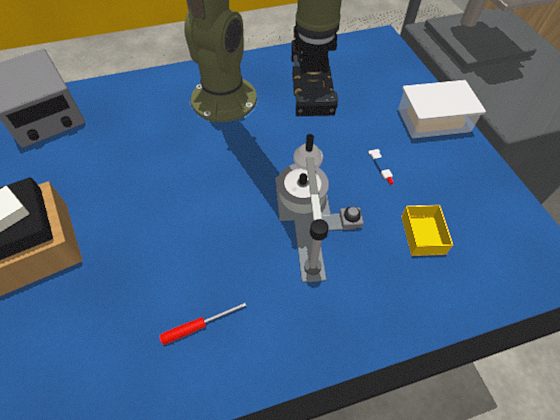

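```bash
python3 - <<'E'
from h import *
s=cv2.imread("pics/scene21.png");crop(s,265,120,375,240,5,"pics/s21c.png")
t=cv2.imread("pics/top21.png");crop(t,180,190,280,290,5,"pics/t21c.png")
E
python3 -m crank '{"dp":[[1.6,-2.5,0],[1.7,-2.5,0],[1.7,-2.5,0],[1.7,-2.5,0],[1.65,-2.3,0],[0,0,0],[0,0,0],[0,0,0]],"delta_rot":[[0,0,0],[0,0,0],[0,0,0],[0,0,0],[0,0,0],[0,0,0],[0,0,0],[0,0,0]]}' 0 20
python3 - <<'E'
from h import *
plan(.580,.2138,.09)
im=ctrl.get_image("top");crop(im,180,190,280,290,5,"pics/t22c.png")
E
```

```text
time: 53.45
position: [0.5798, 0.2131, 0.3304]
tool_rot: [3.113, -0.42, 0.0]
ft_force: [-0.3, -0.6, 0.6]
grip_width: 0.005
t 53.5 pos [0.5798 0.2131 0.3304] yaw -0.268 tilt [ 0.    -0.001 -1.   ] grip 0.04 F [-0.3 -0.6  0.6]
 dp total cm (start axes) [-0.   -0.09 24.04]
```

View pics/s21c.png

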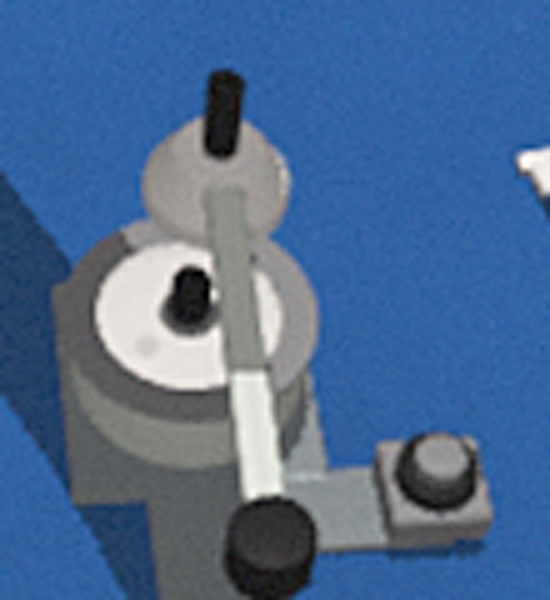

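View pics/t22c.png

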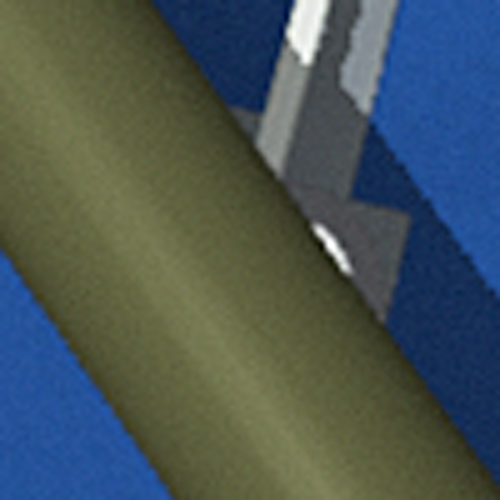

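```bash
python3 - <<'E'
from h import *
print(back("scene",310,135.4,.24),back("scene",303.2,174.6,.098))
E
python3 -m crank '{"dp":[[0,0,4],[0,0,4],[0,0,4],[0,0,4],[0,0,4],[0,0,3],[0,0,0.8],[0,0,0]],"delta_rot":[[0,0,0],[0,0,0],[0,0,0],[0,0,0],[0,0,0],[0,0,0],[0,0,0],[0,0,0]]}' 0 20
python3 - <<'E'
from h import *
plan(.580,.2138,.065)
im=ctrl.get_image("scene");crop(im,265,90,405,240,4.5,"pics/s23.png")
E
```

```text
[0.46663744 0.12494039 0.24      ] [0.46500684 0.11743455 0.098     ]
time: 54.3
position: [0.5798, 0.2124, 0.0921]
tool_rot: [3.112, -0.421, -0.001]
ft_force: [0.5, 0.6, 0.8]
grip_width: 0.001
t 54.3 pos [0.5798 0.2124 0.0921] yaw -0.269 tilt [-0.001 -0.001 -1.   ] grip 0.01 F [0.5 0.6 0.8]
 dp total cm (start axes) [-0.02 -0.15  2.71]
```

View pics/s23.png

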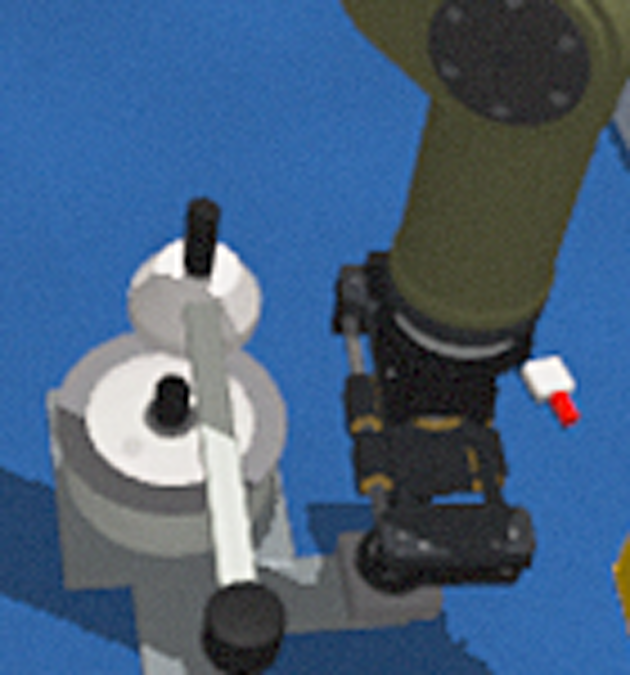

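```bash
python3 -m crank '{"dp":[[0,-0.1,0.8],[0,0,0.6],[0,0,0.4],[0,0,0.3],[0,0,0.3],[0,0,0.15],[0,0,0],[0,0,0]],"delta_rot":[[0,0,0],[0,0,0],[0,0,0],[0,0,0],[0,0,0],[0,0,0],[0,0,0],[0,0,0]]}' 0 20
```

```text
time: 55.15
position: [0.5805, 0.2145, 0.0671]
tool_rot: [3.113, -0.42, 0.0]
ft_force: [-1.1, -0.2, 3.6]
grip_width: 0.007
```

```bash
python3 -m crank '{"dp":[[0,0,0.1],[0,0,0.1],[0,0,0.1],[0,0,0],[0,0,0],[0,0,0],[0,0,0],[0,0,0]],"delta_rot":[[0,0,0],[0,0,0],[0,0,0],[0,0,0],[0,0,0],[0,0,0],[0,0,0],[0,0,0]]}' 0 20
```

```text
time: 55.95
position: [0.5806, 0.2146, 0.0653]
tool_rot: [3.112, -0.42, 0.001]
ft_force: [-4.3, -3.8, 13.3]
grip_width: 0.004
```

```bash
python3 -m crank '{"dp":[[0,0,-1],[0,0,-2],[0,0,-3],[0,0,-3],[0,0,-3],[0,0,-3],[0,0,-4],[0,0,-4]],"delta_rot":[[0,0,0],[0,0,0],[0,0,0],[0,0,0],[0,0,0],[0,0,0],[0,0,0],[0,0,0]]}' 0 20; python3 -m crank '{"dp":[[0,-4,0],[0,-4,0],[0,-4,0],[0,-4,0],[0,0,0],[0,0,0],[0,0,0],[0,0,0]],"delta_rot":[[0,0,0],[0,0,0],[0,0,0],[0,0,0],[0,0,0],[0,0,0],[0,0,0],[0,0,0]]}' 0 20
python3 - <<'E'
from h import *
plan(.58,.2138,.3)
for n in("top","scene"):
  im=ctrl.get_image(n);cv2.imwrite(f"pics/{n}24.png",im);
crop(im,265,120,375,240,5,"pics/s24c.png")
E
```

```text
time: 56.75
position: [0.5802, 0.2144, 0.2946]
tool_rot: [3.113, -0.419, -0.001]
ft_force: [0.8, -0.2, -0.0]
grip_width: 0.0
time: 57.55
position: [0.6237, 0.3669, 0.294]
tool_rot: [3.112, -0.424, 0.002]
ft_force: [-0.2, -0.2, 0.1]
grip_width: 0.003
t 57.5 pos [0.6237 0.3669 0.294 ] yaw -0.271 tilt [ 0.001 -0.001 -1.   ] grip 0.02 F [-0.2 -0.2  0.1]
 dp total cm (start axes) [-0.12 15.92 -0.59]
```

View pics/s24c.png

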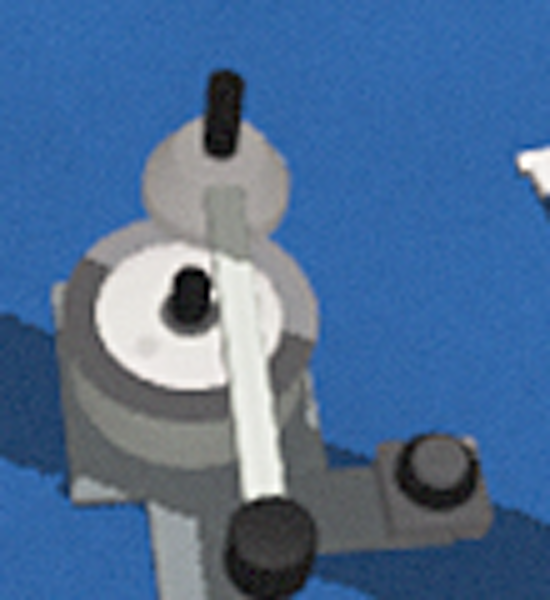

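View pics/top24.png

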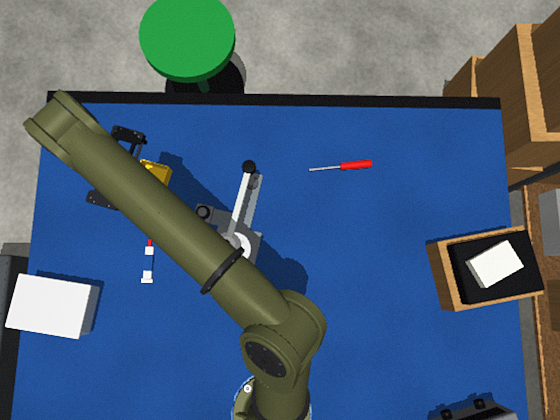

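```bash
python3 -c "
from bench import ctrl
print(ctrl.close_job())"
```

```text
the job is handed in; nothing more can be done
None
```

I've handed the job in at about 58 s of the 208 s allowed. All five steps were done in the required order.

- **Lamp aside:** I first swung it to about −0.79 rad, clear of the dish. There the head would have been in the gripper's way at the nearest housing, so I moved it on to about +1.0 rad.
- **Housings:** Three were on the bench, and all three now stand on the dish floor. The overhead picture showed no others.
- **Cover:** It went into the rim without touching the sides, and the contact force came at seated height. The last picture shows it level and unmoved.
- **Lamp back:** I released the handle at (0.466, 0.117), about 2 mm from the dish axis. A later scene-camera reading put it about 8 mm off. That camera reads roughly 4 mm too far in that direction, and either value is inside the 25 mm limit.
- **Start button:** I pressed it until it stopped, at about 13 N with the fingertips at 46.3 mm, which is about 5.7 mm of travel. It looks up again in the last picture.

At the end the arm was clear of everything. The screwdriver, glue tube and screw tray were never touched. The two cameras disagreed by 2 to 5 mm on positions, so I averaged them, and the grip on the cover's knob agreed with that average to within 1 mm. `close_job` reported no verdict, as expected.

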